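# Clip the climate loggers to the download dock and start the read-out

### The arm

A 7-joint arm with a two-finger parallel gripper is mounted at the origin on a cart in front of the work surface, level with it; the furniture and walls round the work are solid. World frame = base frame: x ahead of the robot, y to its left, z up, the work surface at z = 0. Lengths are in m, angles in rad, forces in N, time in s.
With the tool pointing down it reaches from about 0.35 to 0.9 m from the base axis. Payload 19.9 kg.
Tool frame: the origin (TCP) lies between the finger pads; the fingertips stand 22 mm ahead of it and the grasp point (between the pads) lies 3 mm ahead of it; z points along the fingers, y is the line along which they close (so a half turn about z gives the same grasp; the last joint's range is limited). The gripper opens to 94 mm and grips with 3 to 60 N. Pads are 16 mm wide; open, the fingers measure 119 mm over their backs; the gripper's body (75 mm by 177 mm) begins 78 mm behind the grasp point.
Start: joints at [-1.214, 0.417, -0.01, 1.614, 0.005, 1.111, -0.053], TCP at [0.242, 0.576, 0.227] pointing down, gripper open.
Joint ranges: [-2.81, 2.81], [-0.39, 2.02], [-1.27, 1.25], [0.06, 2.57], [-1.19, 4.33], [0.19, 2], [-2.82, 2.82]. Speed limits (rad/s): [1.89, 1.89, 2.39, 2.39, 3.01, 3.01, 3.01].

### API

Orientations are given as a unit quaternion [x, y, z, w].
In Python, from bench import bot gives the robot as it stands.
- The arm moves only by the tool move_arm, never from a script. Its arguments are lists of equal length, an entry for each row: "delta_pos": the shift along the tool's x, y, z in mm, a list of three; "delta_rot": the turn, a rotation vector about the tool's x, y, z in rad, a list of three; "fingers": the opening, from 0 (shut) to 1 (fully open). In form: {"delta_pos": [[dx, dy, dz], ...], "delta_rot": [[wx, wy, wz], ...], "fingers": [fingers, ...]}. A call has exactly 5 rows; each row is the pose to reach, as a shift and turn from the pose commanded when the call began, along the tool's axes at that moment; what a row does not reach only later rows make up. A row lasts 1/12 s, in which the tool goes at most 41.7 mm and 7.16 degrees, less where a joint would pass 70% of its speed; a pose out of reach is approached as far as the arm can. A call with a gripper value outside its range is refused whole. The fingers move at their own pace and stop on an object; the grip force is fixed at half the most. Time passes only in rows, so rows that repeat a pose let the fingers close, or fill a call up. It gives the time, the measured TCP pose, the force, the opening and the grip force at its end, in the units of the state.
- bot.observe(): the state, without advancing time (a new reading comes with each control period).
- bot.camera(name): name is "scene" or "top" or "wrist"; returns a dict with "pixels" (480x640x3 uint8, blue, green, red), "fx", "fy", "cx", "cy" (pixels), "R" (3x3) and "t" (3): a world point X has camera coordinates R X + t; the wrist camera has in their place "hand_eye" (4x4, takes a point from camera to tool coordinates, whose origin is the TCP and whose axes are the flange's). Camera axes: x right, y down, z forward; pixel columns grow to the right and rows downward; lengths in m; the calibration is good to about 2 mm. A picture is of the moment at which its call begins: read the wrist's pose just before it. There is no depth.
- bot.close_job(): hands the job in; it is judged then, once.
Trained networks look in a picture, given as the dict that the camera call returned (one of the last four; its "shot" number tells which), for a name from the list of things; names that differ only in an ending like _2 or _b are one class to them, and where a whole thing is asked for, a point or a joint stands for the part that bears it (a point fixed in the world has none). Each returns a list of dicts, best first, with "p" (0 to 1); they miss things now and then, are a little off and sometimes report something else, mostly with a low value. They report only what shows in the picture. A call takes as long as a camera call. They do not tell look-alikes from the thing itself.
- bot.trace(picture, name): "pixels" (480x640 bool, what is visible of it) and "rect" ([centre column, centre row, width, height] in pixels, round what is visible of it).
The state is a dict: "time_s": time; "q": joint angles; "qvel": joint speeds; "effort": joint torques, N m; "position": TCP position; "tool_rot": TCP orientation; "wrist_force": force on the tool from outside, world axes, zero at the start; "ft_torque": the same for the moment, N m; "finger_gap": finger opening in m; "grip_force": force on a finger pad.
Only numpy, scipy, OpenCV 4.12 (cv2) and the standard library are available. Lean on these libraries where they do the work, as an engineer would, in place of code of your own. Each camera call takes 0.05 s, during which the arm holds its last target. There are 200 camera calls.

### The job

The climate loggers from the insect cabinets lie on the desk: clip the snap hook of every one onto an eye of the download dock, one logger to an eye, by pressing its sprung gate against the eye's upright bar until the bar is inside and the gate has shut behind it; leave them lying flat on the desk. When all are clipped, take the fineliner from its stand, push the recessed button in the dock's top fully down with the pen's lower end, hold it down for two seconds, and put the pen back upright in its stand. Leave the specimens and everything else on the desk where they are.

Things in the scene. Friction and masses are not known exactly. Their poses are not given: they have to be found in the camera images.
- logger1: climate logger (four alike, some may be absent): grey plastic pod with vent slots, 44 long (x) x 26 wide (y) x 28 high (z), 90 g in all, lying flat, a steel snap hook at its +x end. Origin: centre of the pod's underside; +x to the hook, z up. Grip the pod across its 26 mm width, firmly (60 N or more), so that it does not turn in the fingers while the gate is pressed
- logger1_hook (a point): middle of the room in the hook (all four alike), at (48, -2, 15) mm in the logger frame; same axes. In that frame the hook is a flat loop of 8 mm round bar at z 11 to 19, outer x 26 to 70, y -24 to 20; clear room inside x 34 to 62, y -16 to 13. Base bar x = 30, spine y = -20, front bow x = 66 with its nose end at (65.5, 16). The mouth is the +y side, x 34 to 62, shut by the gate
- logger1_gate (a joint): sprung gate of the hook: dark 6 mm rod hinged at (33, 16, 15) mm in the logger's frame, free end at x = 58 by the nose. 0 rad shut, up to 1.1 swung inward (to -y), never outward. A 6 mm bar pressed in from the +y side at x = 52 to 56 opens it with 1 to 4 N and gets past its end at about 0.95 rad, with the bar at y = -5; the gate then springs shut behind the bar
- logger2: climate logger (four alike, some may be absent): grey plastic pod with vent slots, 44 long (x) x 26 wide (y) x 28 high (z), 90 g in all, lying flat, a steel snap hook at its +x end. Origin: centre of the pod's underside; +x to the hook, z up. Grip the pod across its 26 mm width, firmly (60 N or more), so that it does not turn in the fingers while the gate is pressed
- logger2_gate (a joint): sprung gate of the hook: dark 6 mm rod hinged at (33, 16, 15) mm in the logger's frame, free end at x = 58 by the nose. 0 rad shut, up to 1.1 swung inward (to -y), never outward. A 6 mm bar pressed in from the +y side at x = 52 to 56 opens it with 1 to 4 N and gets past its end at about 0.95 rad, with the bar at y = -5; the gate then springs shut behind the bar
- logger3: climate logger (four alike, some may be absent): grey plastic pod with vent slots, 44 long (x) x 26 wide (y) x 28 high (z), 90 g in all, lying flat, a steel snap hook at its +x end. Origin: centre of the pod's underside; +x to the hook, z up. Grip the pod across its 26 mm width, firmly (60 N or more), so that it does not turn in the fingers while the gate is pressed
- logger3_gate (a joint): sprung gate of the hook: dark 6 mm rod hinged at (33, 16, 15) mm in the logger's frame, free end at x = 58 by the nose. 0 rad shut, up to 1.1 swung inward (to -y), never outward. A 6 mm bar pressed in from the +y side at x = 52 to 56 opens it with 1 to 4 N and gets past its end at about 0.95 rad, with the bar at y = -5; the gate then springs shut behind the bar
- logger4: climate logger (four alike, some may be absent): grey plastic pod with vent slots, 44 long (x) x 26 wide (y) x 28 high (z), 90 g in all, lying flat, a steel snap hook at its +x end. Origin: centre of the pod's underside; +x to the hook, z up. Grip the pod across its 26 mm width, firmly (60 N or more), so that it does not turn in the fingers while the gate is pressed
- logger4_gate (a joint): sprung gate of the hook: dark 6 mm rod hinged at (33, 16, 15) mm in the logger's frame, free end at x = 58 by the nose. 0 rad shut, up to 1.1 swung inward (to -y), never outward. A 6 mm bar pressed in from the +y side at x = 52 to 56 opens it with 1 to 4 N and gets past its end at about 0.95 rad, with the bar at y = -5; the gate then springs shut behind the bar
- dock: download dock, fixed: low aluminium housing 52 (x) x 346 (y) x 60 high, grey top; origin at the centre of its underside, front to its -x, z up. Four steel staple eyes on its front, at y = 132, 44, -44, -132: each an upright 6 mm bar 30 mm before the front face (x = -56), with level 6 mm arms to the housing at z 1 to 7 and 44 to 50; the hook of a logger lying flat fits between the arms
- eye1 (a point): point on the axis of the upright bar of eye 1 (eye1 at the dock's +y end, eye4 at its -y end), 25 mm above the desk; axes as the dock's
- eye2 (a point): point on the axis of the upright bar of eye 2 (eye1 at the dock's +y end, eye4 at its -y end), 25 mm above the desk; axes as the dock's
- eye3 (a point): point on the axis of the upright bar of eye 3 (eye1 at the dock's +y end, eye4 at its -y end), 25 mm above the desk; axes as the dock's
- eye4 (a point): point on the axis of the upright bar of eye 4 (eye1 at the dock's +y end, eye4 at its -y end), 25 mm above the desk; axes as the dock's
- log_button (a joint): black recessed spring button in the middle of the dock's top, 13.6 mm across, at the bottom of a round 16 mm hole; its top lies 7 mm below the dock's top face. 0 m up, 0.005 fully pressed (straight down); 1 N to start, 3.5 N fully down; springs back
- button_top (a point): centre of the button's upper face, 53 mm above the desk when up; on the dock's origin axis; moves with the button
- fineliner: fineliner pen, 130 long (solid 124), upright in the pen stand. Origin half-way along; its own +y runs along the pen and points up; the pen's axis lies 5 mm from the origin along its own +z. Flat sides 8 mm apart face its own +x and -x, those 10 mm apart +z and -z. Grip it across either pair, 70 to 90 mm above its lower end
- pen_tip (a point): centre of the fineliner's lower end face (62 mm below mid-length, on the pen's axis); axes as the fineliner's
- stand_well (a point): wooden pen stand, fixed, 56 x 56 x 45 high, with one square 16 x 16 mm well in its middle, 37 deep (well floor 8 above the desk); this point is the centre of the well's mouth, 45 mm above the desk; axes square to the stand, z up
- foam_block2: specimen beetle pinned on a white foam cube, 36x30x52, not to be disturbed; origin at the centre of its underside
- foam_block3: specimen beetle pinned on a white foam cube, 39x30x52, not to be disturbed; origin at the centre of its underside
- label_cards: bundle of label cards 40x57x10, a bystander; origin at the centre of its underside
- loupe: folding loupe 26x67x16, a bystander; origin at the centre of its underside
- eraser: eraser 21x46x12, a bystander; origin at the centre of its underside
There are look-alikes about, which are no part of the job. What is shaped like the logger3 but blue is not meant. What is shaped like the logger4 but turquoise is not meant.

How it is judged:
On the way, in this order (a step that is already met when the one before it is completed fails the run):
1. every logger present is clipped to an eye, gate shut (value of joint each of logger1_gate, logger2_gate, logger3_gate, logger4_gate below 0.12 rad and angle between each of logger1, logger2, logger3, logger4's own z axis and vertical below 0.35 rad and ((x of eye1 in the frame of logger1 between 0.034 and 0.063 m and y of eye1 in the frame of logger1 between -0.017 and 0.0115 m and z of eye1 in the frame of logger1 between 0 and 0.04 m) or (x of eye2 in the frame of logger1 between 0.034 and 0.063 m and y of eye2 in the frame of logger1 between -0.017 and 0.0115 m and z of eye2 in the frame of logger1 between 0 and 0.04 m) or (x of eye3 in the frame of logger1 between 0.034 and 0.063 m and y of eye3 in the frame of logger1 between -0.017 and 0.0115 m and z of eye3 in the frame of logger1 between 0 and 0.04 m) or (x of eye4 in the frame of logger1 between 0.034 and 0.063 m and y of eye4 in the frame of logger1 between -0.017 and 0.0115 m and z of eye4 in the frame of logger1 between 0 and 0.04 m)) and ((x of eye1 in the frame of logger2 between 0.034 and 0.063 m and y of eye1 in the frame of logger2 between -0.017 and 0.0115 m and z of eye1 in the frame of logger2 between 0 and 0.04 m) or (x of eye2 in the frame of logger2 between 0.034 and 0.063 m and y of eye2 in the frame of logger2 between -0.017 and 0.0115 m and z of eye2 in the frame of logger2 between 0 and 0.04 m) or (x of eye3 in the frame of logger2 between 0.034 and 0.063 m and y of eye3 in the frame of logger2 between -0.017 and 0.0115 m and z of eye3 in the frame of logger2 between 0 and 0.04 m) or (x of eye4 in the frame of logger2 between 0.034 and 0.063 m and y of eye4 in the frame of logger2 between -0.017 and 0.0115 m and z of eye4 in the frame of logger2 between 0 and 0.04 m)) and ((x of eye1 in the frame of logger3 between 0.034 and 0.063 m and y of eye1 in the frame of logger3 between -0.017 and 0.0115 m and z of eye1 in the frame of logger3 between 0 and 0.04 m) or (x of eye2 in the frame of logger3 between 0.034 and 0.063 m and y of eye2 in the frame of logger3 between -0.017 and 0.0115 m and z of eye2 in the frame of logger3 between 0 and 0.04 m) or (x of eye3 in the frame of logger3 between 0.034 and 0.063 m and y of eye3 in the frame of logger3 between -0.017 and 0.0115 m and z of eye3 in the frame of logger3 between 0 and 0.04 m) or (x of eye4 in the frame of logger3 between 0.034 and 0.063 m and y of eye4 in the frame of logger3 between -0.017 and 0.0115 m and z of eye4 in the frame of logger3 between 0 and 0.04 m)) and ((x of eye1 in the frame of logger4 between 0.034 and 0.063 m and y of eye1 in the frame of logger4 between -0.017 and 0.0115 m and z of eye1 in the frame of logger4 between 0 and 0.04 m) or (x of eye2 in the frame of logger4 between 0.034 and 0.063 m and y of eye2 in the frame of logger4 between -0.017 and 0.0115 m and z of eye2 in the frame of logger4 between 0 and 0.04 m) or (x of eye3 in the frame of logger4 between 0.034 and 0.063 m and y of eye3 in the frame of logger4 between -0.017 and 0.0115 m and z of eye3 in the frame of logger4 between 0 and 0.04 m) or (x of eye4 in the frame of logger4 between 0.034 and 0.063 m and y of eye4 in the frame of logger4 between -0.017 and 0.0115 m and z of eye4 in the frame of logger4 between 0 and 0.04 m))), for 0.2 s.
2. the recessed button is pushed down with the lower end of the pen and held down (all of step 1 and value of joint log_button above 0.004 m and distance between pen_tip and button_top below 0.01 m), for 1.8 s.
At the end, for the whole second after the job is handed in: every logger lies flat (within 20 degrees), at rest, an eye bar inside its hook, its gate shut (under 0.12 rad); the button is up; the pen stands in its stand (lower end within 10 mm of the well axis, under 16 mm above the desk, tilted under 14 degrees), at rest (all of step 1 and linear speed of each of logger1, logger2, logger3, logger4, fineliner below 0.03 m/s and value of joint log_button below 0.001 m and horizontal distance between pen_tip and stand_well below 0.01 m and height (world z) of pen_tip below 0.016 m and angle between fineliner's own y axis and vertical below 0.25 rad); the robot touches nothing.
It fails at once if foam block2: moved more than 4 cm or tipped over (distance of foam_block2 from where it was at the start of the episode above 0.04 m or angle between foam_block2's own z axis and vertical above 0.7 rad).
It fails at once if foam block3: moved more than 4 cm or tipped over (distance of foam_block3 from where it was at the start of the episode above 0.04 m or angle between foam_block3's own z axis and vertical above 0.7 rad).
It fails at once if label cards: moved more than 4 cm or tipped over (distance of label_cards from where it was at the start of the episode above 0.04 m or angle between label_cards's own z axis and vertical above 0.7 rad).
It fails at once if loupe: moved more than 4 cm or tipped over (distance of loupe from where it was at the start of the episode above 0.04 m or angle between loupe's own z axis and vertical above 0.7 rad).
It fails at once if eraser: moved more than 4 cm or tipped over (distance of eraser from where it was at the start of the episode above 0.04 m or angle between eraser's own z axis and vertical above 0.7 rad).
Of logger1, logger2, logger3, logger4 only 3 to 4 are there at a start; the rules pass over those that are not, and their reading is None.
At some moment in a run one of logger1, logger2, logger3, logger4 may be knocked a few centimetres aside while the robot is not near it.
It also fails if it takes over 210 s, if anything falls off the work surface, if the arm or the gripper's body presses on something with over 40 N, if the wrist force passes 120 N, or if a joint passes its speed limit or range.

## Working session

There is one attempt and no reset: what is moved stays moved. The work goes in short steps, Python scripts to look and compute and a tool call to move; the robot and the scene stay as the last step left them, time stands still between calls to the robot, and variables do not carry over. Pictures are saved under pics/ and viewed, at most 14 in all, crops included, and the job is handed in when it is done.

Besides the shell and the picture viewer there is one more tool, called after "Emit:" in YAML: its name, and indented under it one key for each argument. move_arm: Moves the arm, as the interface text tells. Its arguments: {"type":"object","properties":{"delta_pos":{"type":"array"},"delta_rot":{"type":"array"},"fingers":{"type":"array"}},"required":["delta_pos","delta_rot","fingers"]}

```bash
mkdir -p pics; ls; python3 - <<'E'
from bench import bot
import cv2
s=bot.observe();print(s)
for n in("scene","top"):
    c=bot.camera(n);cv2.imwrite(f"pics/{n}0.png",c["pixels"]);print(n,c["fx"],c["cx"],c["cy"],c["R"],c["t"])
    for k in("logger1","dock","fineliner","foam_block2","label_cards","loupe","eraser","stand_well","log_button"):
        try:print(k,[(round(d["p"],2),[round(float(v)) for v in d["rect"]]) for d in bot.trace(c,k)])
        except Exception as e:print(k,e)
c=bot.camera("wrist");print(c["hand_eye"],c["fx"])
E
```

```text
pics
{'time_s': 0.0, 'q': array([-1.21449781,  0.4179715 , -0.01030302,  1.6141862 ,  0.00470888,
        1.11067707, -0.05296703]), 'qvel': array([ 0.00022005, -0.00107205, -0.00125996,  0.00036523, -0.00070674,
       -0.00023829, -0.00018869]), 'effort': array([-6.21334439e-04, -8.51264620e+01,  6.38293885e-01, -4.25981748e+01,
       -4.87301883e-02,  1.89011497e-02,  1.51207173e-04]), 'position': array([0.24199453, 0.57586757, 0.22682176]), 'tool_rot': array([ 1.97568206e-01,  9.80288954e-01, -6.05085315e-04, -7.14391045e-05]), 'wrist_force': array([ 0.38379131,  0.23541867, -0.36667711]), 'ft_torque': array([-0.0576444 , -0.0007455 ,  0.02361608]), 'grip_force': 0.0, 'finger_gap': 0.0936016199837578}
scene 609.0459517637472 318.02048923633157 237.62018763836397 [[ 0.62766391 -0.77843334 -0.00891926]
 [-0.4147458  -0.32467677 -0.85004171]
 [ 0.65880494  0.53723973 -0.52663985]] [-0.37798353  0.26004026  1.11602205]
logger1 [(0.94, [380, 295, 47, 19]), (0.87, [305, 292, 22, 32]), (0.83, [260, 264, 22, 24]), (0.54, [219, 251, 16, 27])]
dock []
fineliner [(0.58, [211, 190, 7, 38])]
[... 569 characters left out ...]
 [435, 314, 32, 38]), (0.74, [286, 304, 30, 34]), (0.61, [399, 273, 35, 42])]
dock [(0.67, [292, 192, 147, 45])]
fineliner [(0.6, [166, 254, 15, 13])]
foam_block2 [(0.74, [475, 222, 20, 15]), (0.56, [450, 231, 16, 14])]
label_cards [(0.67, [178, 214, 26, 20]), (0.24, [166, 255, 12, 14])]
loupe [(0.48, [471, 253, 20, 10])]
eraser [(0.46, [177, 316, 16, 15])]
stand_well [(0.74, [172, 261, 35, 31])]
log_button []
[[ 2.09737937e-04 -9.59032226e-01 -2.83296920e-01  8.24130961e-02]
 [ 9.99999899e-01  3.13548766e-04 -3.21095817e-04 -5.11083212e-04]
 [ 3.96768636e-04 -2.83296824e-01  9.59032196e-01 -1.57646920e-01]
 [ 0.00000000e+00  0.00000000e+00  0.00000000e+00  1.00000000e+00]] 395.5516005794475
```

```bash
python3 - <<'E'
import cv2
a=cv2.imread("pics/top0.png");cv2.imwrite("pics/top0c.png",cv2.resize(a[150:360,140:510],(800,454),interpolation=cv2.INTER_CUBIC))
E
```

```text
(no output)
```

View pics/scene0.png

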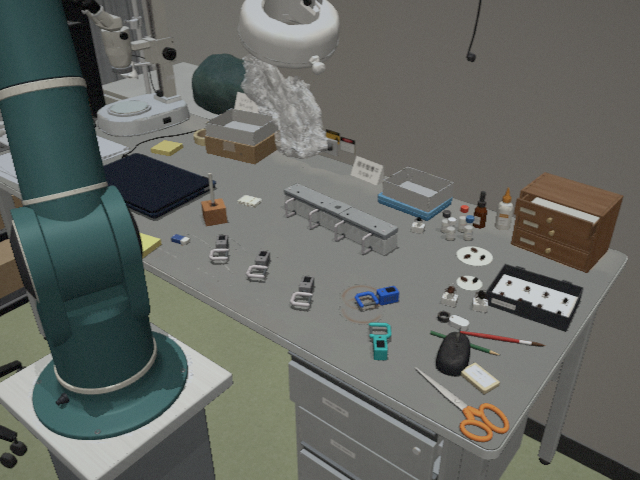

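View pics/top0c.png

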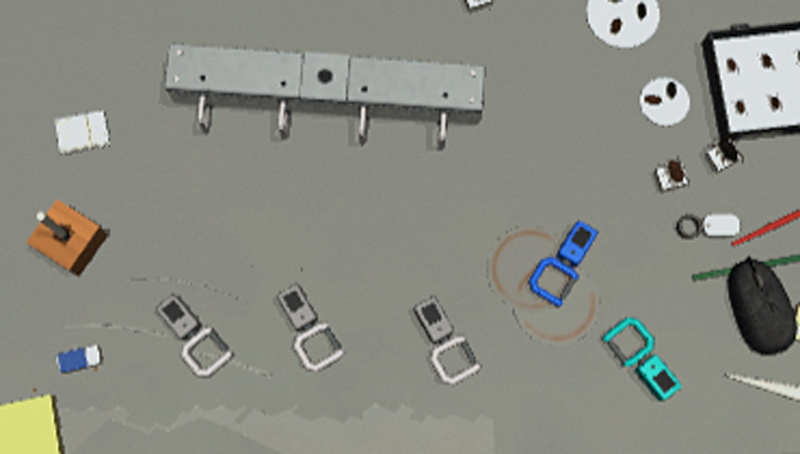

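The grey loggers are at scene (220,248), (260,264) and (303,292), so three are present. The look-alikes are blue (380,297) and turquoise (380,340). In the top crop, each grey logger's hook points towards the robot and slightly right, with the dark gate on the upper-right side. The pen stand is at crop (66,235), and the dock is top centre with eyes at crop (203,110) to (442,130).

```bash
cat > h.py <<'E'
import numpy as np, cv2, json
from bench import bot
from scipy.optimize import minimize
from scipy.spatial.transform import Rotation as Ro
def cam(n):
    s=bot.observe(); c=bot.camera(n); 
    if n=="wrist":
        T=np.eye(4);T[:3,:3]=Ro.from_quat(s["tool_rot"]).as_matrix();T[:3,3]=s["position"]
        W=np.linalg.inv(T@c["hand_eye"]);c["R"]=W[:3,:3];c["t"]=W[:3,3]
    c["R"]=np.array(c["R"]);c["t"]=np.array(c["t"]);return c
def proj(c,P):
    Q=np.atleast_2d(P)@c["R"].T+c["t"];return np.c_[c["fx"]*Q[:,0]/Q[:,2]+c["cx"],c["fy"]*Q[:,1]/Q[:,2]+c["cy"]]
def unproj(c,u,v,z):
    d=c["R"].T@np.array([(u-c["cx"])/c["fx"],(v-c["cy"])/c["fy"],1]);o=-c["R"].T@c["t"];return o+d*(z-o[2])/d[2]
def box(x0,x1,y0,y1,z0,z1):
    return np.array([[x,y,z] for x in(x0,x1) for y in(y0,y1) for z in(z0,z1)])/1000.
def bar(a,b,r): # convex part
    a=np.array(a);b=np.array(b);return box(*[f(a[i],b[i])+s*r for i in range(3) for f,s in((min,-1),(max,1))])
LOG=[box(-22,22,-13,13,0,28),bar([30,-20,15],[30,16,15],3.8),bar([30,-20,15],[66,-20,15],3.8),bar([66,-20,15],[66,16,15],3.8),bar([33,16,15],[58,16,15],3)]
DOCK=[box(-26,26,-173,173,0,60)]
for y in(132,44,-44,-132): DOCK+=[bar([-56,y,1],[-56,y,50],3),bar([-56,y,4],[-26,y,4],3),bar([-56,y,47],[-26,y,47],3)]
def place(P,p):
    x,y,a=p[:3];c,s=np.cos(a),np.sin(a);return P@np.array([[c,s,0],[-s,c,0],[0,0,1]])+[x,y,p[3] if len(p)>3 else 0]
def sil(c,M,p):
    m=np.zeros((480*2,640*2),np.uint8)
    for P in M: cv2.fillConvexPoly(m,np.round(cv2.convexHull((proj(c,place(P,p))*2+.5).astype(np.float32))*16).astype(np.int32),1,shift=4)
    return cv2.resize(m*255,(640,480),interpolation=cv2.INTER_AREA)/255.
def fit(c,M,mask,p0,st=(.006,.006,.15)):
    g=cv2.GaussianBlur(mask.astype(float),(0,0),1)
    def f(p):
        s=cv2.GaussianBlur(sil(c,M,p),(0,0),1);return 1-np.minimum(s,g).sum()/np.maximum(s,g).sum()
    p=np.array(p0,float)
    for k in(1,.4):
        S=np.vstack([p]+[p+np.eye(3)[i]*st[i]*k for i in range(3)]);r=minimize(f,p,method="Nelder-Mead",options=dict(initial_simplex=S,maxiter=150,xatol=1e-5,fatol=1e-5));p=r.x
    return p,1-r.fun
def loggers(c,z=.014,yaws=8):
    out=[]
    for d in bot.trace(c,"logger1"):
        m=np.array(d["pixels"])
        if m.sum()<40: continue
        v,u=np.nonzero(m);q=unproj(c,u.mean(),v.mean(),z)
        hsv=cv2.cvtColor(c["pixels"],cv2.COLOR_BGR2HSV)[m];sat=np.median(hsv[:,1])
        if sat>90: out.append((None,0,d["p"],sat,q));continue
        best=max((fit(c,LOG,m,[q[0]-.022*np.cos(a),q[1]-.022*np.sin(a),a]) for a in np.arange(yaws)*2*np.pi/yaws),key=lambda r:r[1])
        out.append((best[0],best[1],d["p"],sat,q))
    return out
def st():
    s=bot.observe();R=Ro.from_quat(s["tool_rot"]).as_matrix();yaw=np.degrees(np.arctan2(R[1,0],R[0,0]))
    print("t %.1f"%s["time_s"],"pos",np.round(s["position"]*1000,1),"yaw %.1f"%yaw,"tilt %.2f"%np.degrees(np.arccos(-R[2,2])),"F",np.round(s["wrist_force"],1),"gap %.1f grip %.0f"%(s["finger_gap"]*1000,s["grip_force"]),"q",np.round(s["q"],2));return s,R
def go(x,y,z,yaw,base=None,cur=None):
    """delta in tool frame (mm) from cur commanded TCP to target; yaw deg of tool x axis, tool down"""
    s=bot.observe();R=Ro.from_quat(s["tool_rot"]).as_matrix();p=s["position"]*1000
    if cur is not None:
        p=np.array(cur[:3],float);R=down(cur[3])
    d=R.T@(np.array([x,y,z])-p);w=Ro.from_matrix(R.T@down(yaw)).as_rotvec()
    print("->",[x,y,z,yaw],"dpos",np.round(d,1),"rot",np.round(w,3),"rows %.1f"%max(np.linalg.norm(d)/41.7,np.degrees(np.linalg.norm(w))/7.16))
def down(yaw):
    a=np.radians(yaw);c,s=np.cos(a),np.sin(a);return np.array([[c,s,0],[s,-c,0],[0,0,-1.]])
E
python3 - <<'E'
from h import *
c=cam("top")
for r in loggers(c): print(r)
m=bot.trace(c,"dock")
if m: print(fit(c,DOCK,np.array(m[0]["pixels"]),[.7,0.05,0],(.02,.02,.1)))
for u,v,z in((172,261,.045),(292,192,.06),(325*370/800+140,75*370/800+150,.053)): print(unproj(c,u,v,z))
s,R=st(); print(R)
for n in("fineliner","eraser","label_cards","foam_block2","loupe"):
    for d in bot.trace(c,n): print(n,d["p"],unproj(c,*d["rect"][:2],.02))
E
```

```text
(None, 0, 0.98, np.float64(195.0), array([ 0.3796103 , -0.33140536,  0.014     ]))
(None, 0, 0.96, np.float64(161.0), array([ 0.48684202, -0.24938082,  0.014     ]))
(array([ 0.42832702, -0.10681906,  3.61867148]), np.float64(0.8742245288054813), 0.94, np.float64(11.0), array([ 0.4079666, -0.116987 ,  0.014    ]))
(array([0.44232872, 0.04030521, 3.68949117]), np.float64(0.7669498699870231), 0.86, np.float64(11.0), array([0.42644179, 0.03388515, 0.014     ]))
(array([0.43420101, 0.16679825, 3.83802461]), np.float64(0.8759814101541802), 0.77, np.float64(11.0), array([0.41784502, 0.15460184, 0.014     ]))
(array([ 0.68101337, -0.02483217,  1.19936239]), np.float64(0.12667523891612853), 0.39, np.float64(9.0), array([0.69384962, 0.00956614, 0.014     ]))
(array([ 0.68876053,  0.00827491, -0.0933552 ]), np.float64(0.930321968980117))
[0.51432271 0.28009107 0.045     ]
[0.67253894 0.0029568  0.06      ]
[0.69297814 0.00716908 0.053     ]
t 1.2 pos [242.1 576.2 227.4] yaw 157.2 tilt 0.01 F [ 0.1 -0.1  0.1] gap 94.1 grip 0 q [-1.21  0.42 -0.01  1.61  0.    1.11 -0.05]
[[-9.21900006e-01  3.87427902e-01 -1.48046572e-05]
 [ 3.87427902e-01  9.21900001e-01 -9.85237419e-05]
 [-2.45224331e-05 -9.65647755e-05 -9.99999995e-01]]
fineliner 0.74 [ 0.40914762 -0.12093809  0.02      ]
fineliner 0.48 [0.53140976 0.30281963 0.02      ]
eraser 0.74 [0.38962921 0.26817742 0.02      ]
eraser 0.65 [0.4123559  0.14940485 0.02      ]
label_cards 0.71 [0.68194597 0.00600112 0.02      ]
label_cards 0.55 [0.6361614  0.27906795 0.02      ]
foam_block2 0.43 [ 0.58556464 -0.37613179  0.02      ]
foam_block2 0.43 [ 0.60998741 -0.43085234  0.02      ]
loupe 0.57 [0.39169947 0.26895313 0.02      ]
loupe 0.51 [ 0.53072224 -0.41558554  0.02      ]
```

```bash
python3 - <<'E'
from h import *
go(470,30,300,180)
E
```

```text
-> [470, 30, 300, 180] dpos [-421.7 -415.2  -72.5] rot [-0.     0.    -0.398] rows 14.3
```

Emit:
move_arm:
  delta_pos:
    - [-28,-28,-10]
    - [-56,-56,-20]
    - [-85,-84,-40]
    - [-112,-111,-60]
    - [-140,-138,-72]
  delta_rot:
    - [0,0,0]
    - [0,0,0]
    - [0,0,0]
    - [0,0,0]
    - [0,0,0]
  fingers: [1,1,1,1,1]

```text
time_s: 1.87
position: [0.3166, 0.3967, 0.2998]
tool_rot: [0.197, 0.98, 0.001, 0.0]
wrist_force: [1.1, 0.7, 0.0]
finger_gap: 0.094
grip_force: 0.0
```

Emit:
move_arm:
  delta_pos:
    - [-28,-28,0]
    - [-56,-56,0]
    - [-85,-84,0]
    - [-112,-111,0]
    - [-140,-138,0]
  delta_rot:
    - [0,0,0]
    - [0,0,0]
    - [0,0,0]
    - [0,0,0]
    - [0,0,0]
  fingers: [1,1,1,1,1]

```text
time_s: 2.28
position: [0.3922, 0.2147, 0.2986]
tool_rot: [0.198, 0.98, 0.0, 0.0]
wrist_force: [1.0, 0.3, 0.5]
finger_gap: 0.0936
grip_force: 0.0
```

Emit:
move_arm:
  delta_pos:
    - [-28,-28,0]
    - [-56,-56,0]
    - [-85,-84,0]
    - [-112,-111,0]
    - [-140,-138,0]
  delta_rot:
    - [0,0,-0.08]
    - [0,0,-0.16]
    - [0,0,-0.24]
    - [0,0,-0.32]
    - [0,0,-0.4]
  fingers: [1,1,1,1,1]

```text
time_s: 2.7
position: [0.4678, 0.0332, 0.2987]
tool_rot: [-0.003, 1.0, 0.0, 0.0]
wrist_force: [1.2, 1.1, 0.2]
finger_gap: 0.094
grip_force: 0.0
```

```bash
python3 - <<'E'
from h import *
st()
c=cam("wrist");cv2.imwrite("pics/w1.png",c["pixels"])
for r in loggers(c): print(r)
for k in ("dock","stand_well","fineliner"):
    for d in bot.trace(c,k):
        print(k,d["p"],np.round(d["rect"]))
        if k=="dock": print(fit(c,DOCK,np.array(d["pixels"]),[.689,0.008,-.093],(.01,.01,.05)))
E
```

```text
t 2.7 pos [467.8  33.2 298.7] yaw -179.6 tilt 0.05 F [1.2 1.1 0.2] gap 94.0 grip 0 q [-0.56  0.06  0.44  1.91 -0.03  1.18  1.47]
(None, 0, 0.93, np.float64(223.0), array([ 0.49479423, -0.2548885 ,  0.014     ]))
(array([ 0.42927347, -0.107217  ,  3.63364526]), np.float64(0.8735898615207022), 0.82, np.float64(21.0), array([ 0.40878394, -0.11721406,  0.014     ]))
(array([0.44397563, 0.03979765, 3.66375768]), np.float64(0.8992389213628023), 0.78, np.float64(21.0), array([0.42380965, 0.02920698, 0.014     ]))
(array([0.43530005, 0.16698071, 3.85997899]), np.float64(0.7827172357520592), 0.66, np.float64(20.0), array([0.41896193, 0.1554106 , 0.014     ]))
(None, 0, 0.55, np.float64(255.0), array([ 0.40873739, -0.30270529,  0.014     ]))
stand_well 0.93 [540. 248.  88.  72.]
fineliner 0.95 [577. 270.  68.  40.]
```

View pics/w1.png

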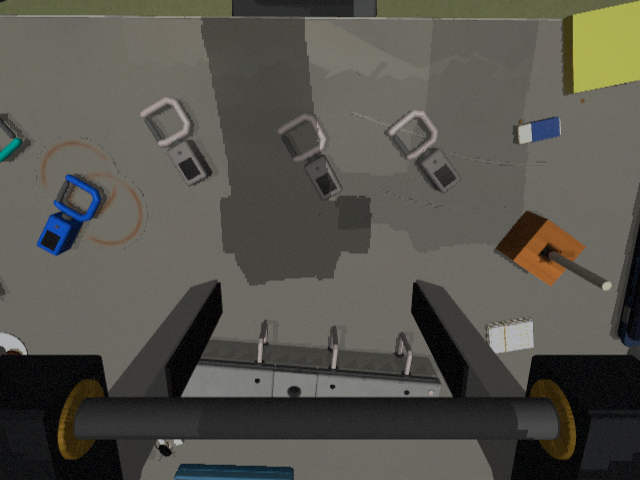

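Emit:
move_arm:
  delta_pos:
    - [-20,-5,0]
    - [-40,-12,0]
    - [-60,-18,0]
    - [-82,-23,0]
    - [-82,-23,0]
  delta_rot:
    - [0,0,0]
    - [0,0,0]
    - [0,0,0]
    - [0,0,0]
    - [0,0,0]
  fingers: [0.3,0.3,0.3,0.3,0.3]

```text
time_s: 3.37
position: [0.5518, 0.013, 0.2978]
tool_rot: [-0.001, 1.0, -0.0, -0.0]
wrist_force: [0.0, -0.0, 0.5]
finger_gap: 0.0639
grip_force: 0.0
```

```bash
python3 - <<'E'
from h import *
st()
c=cam("wrist")
g=c["pixels"].copy()
for d in bot.trace(c,"dock"):
    m=np.array(d["pixels"]);print(d["p"],np.round(d["rect"]),fit(c,DOCK,m,[.689,0.008,-.093],(.01,.01,.05)))
for y in(132,44,-44,-132):
    for z in(1,25,50):
        u=proj(c,place(np.array([[-56,y,z]])/1000,[.689,.008,-.093]))[0]; 
        cv2.circle(g,(int(round(u[0])),int(round(u[1]))),1,(0,0,255),-1)
for x,y in((-26,-173),(26,-173),(-26,173),(26,173)):
    u=proj(c,place(np.array([[x,y,60]])/1000,[.689,.008,-.093]))[0];cv2.circle(g,(int(round(u[0])),int(round(u[1]))),2,(0,255,0),-1)
cv2.imwrite("pics/w2.png",cv2.resize(g[230:430,120:520],(800,400),interpolation=cv2.INTER_CUBIC))
np.save("w2.npy",c["pixels"])
E
```

```text
t 3.4 pos [551.8  13.  297.8] yaw -179.8 tilt 0.05 F [ 0.  -0.   0.5] gap 63.9 grip 0 q [-0.48  0.24  0.48  1.72 -0.12  1.2   1.6 ]
0.96 [312. 306. 310. 110.] (array([ 0.69100019,  0.00754157, -0.0842072 ]), np.float64(0.6817831742139675))
```

View pics/w2.png

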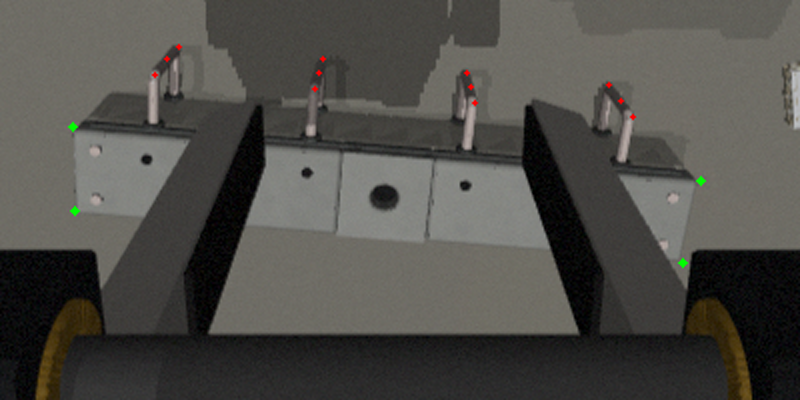

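The bars predicted from the dock fit lie on the real bars: crop (168,60), (319,75), (471,88), (619,100). The button shows at crop (384,197). Next I go to the left logger, for eye1.

```bash
python3 - <<'E'
from h import *
go(432,164,120,-139.4)
go(432,164,24,-139.4,cur=(432,164,120,-139.4))
E
```

```text
-> [432, 164, 120, -139.4] dpos [116.9 151.  177.9] rot [-0.    -0.001 -0.706] rows 6.3
-> [432, 164, 24, -139.4] dpos [ 0.  0. 96.] rot [0. 0. 0.] rows 2.3
```

Emit:
move_arm:
  delta_pos:
    - [18,22,27]
    - [36,45,54]
    - [54,68,81]
    - [72,92,108]
    - [88,115,135]
  delta_rot:
    - [0,0,0]
    - [0,0,0]
    - [0,0,0]
    - [0,0,0]
    - [0,0,0]
  fingers: [1,1,1,1,1]

```text
time_s: 3.88
position: [0.459, 0.129, 0.1627]
tool_rot: [-0.002, 1.0, 0.001, 0.0]
wrist_force: [1.6, 0.8, -0.2]
finger_gap: 0.0858
grip_force: 0.0
```

Emit:
move_arm:
  delta_pos:
    - [14,18,21]
    - [29,36,43]
    - [29,36,43]
    - [29,36,43]
    - [29,36,43]
  delta_rot:
    - [0,0,-0.12]
    - [0,0,-0.24]
    - [0,0,-0.36]
    - [0,0,-0.48]
    - [0,0,-0.6]
  fingers: [1,1,1,1,1]

```text
time_s: 4.3
position: [0.4308, 0.1641, 0.1203]
tool_rot: [-0.3, 0.954, 0.0, -0.0]
wrist_force: [1.7, 0.1, 0.2]
finger_gap: 0.0938
grip_force: 0.0
```

Emit:
move_arm:
  delta_pos:
    - [0,0,0]
    - [0,0,0]
    - [0,0,0]
    - [0,0,0]
    - [0,0,0]
  delta_rot:
    - [0,0,-0.106]
    - [0,0,-0.106]
    - [0,0,-0.106]
    - [0,0,-0.106]
    - [0,0,-0.106]
  fingers: [1,1,1,1,1]

```text
time_s: 4.72
position: [0.432, 0.1632, 0.1204]
tool_rot: [-0.346, 0.938, 0.0, 0.0]
wrist_force: [0.2, -0.7, 0.6]
finger_gap: 0.0938
grip_force: 0.0
```

```bash
cat > near.py <<'E'
from h import *
st(); c=cam("wrist");cv2.imwrite("pics/near.png",c["pixels"])
import sys
a=np.radians(float(sys.argv[1]))
for d in bot.trace(c,"logger1"):
    m=np.array(d["pixels"]);v,u=np.nonzero(m);q=unproj(c,u.mean(),v.mean(),.014)
    sat=np.median(cv2.cvtColor(c["pixels"],cv2.COLOR_BGR2HSV)[m][:,1])
    p,i=fit(c,LOG,m,[q[0]-.022*np.cos(a),q[1]-.022*np.sin(a),a]);print(round(d["p"],2),"sat",sat,np.round(d["rect"]),np.round(p[:2]*1000,1),round(np.degrees(p[2]),1),round(i,3))
    g=[p[0]*1000+4*np.cos(p[2]),p[1]*1000+4*np.sin(p[2])]
    if i>.6: go(round(g[0],1),round(g[1],1),24,np.degrees(p[2]))
E
python3 near.py 220.6
```

```text
t 4.7 pos [432.  163.2 120.4] yaw -139.6 tilt 0.01 F [ 0.2 -0.7  0.6] gap 93.8 grip 0 q [-0.62  0.28  0.22  2.11 -0.09  0.76  1.93]
0.93 sat 20.0 [170. 102.  73. 164.] [443.6  39.7] 210.0 0.831
-> [np.float64(440.1), np.float64(37.7), 24, np.float64(210.0351526197203)] dpos [  75.4 -100.6   96.4] rot [-0.    -0.     0.183] rows 3.8
0.85 sat 22.0 [322. 219.  65. 141.] [434.9 166.8] 220.1 0.898
-> [np.float64(431.9), np.float64(164.2), 24, np.float64(220.0530140068582)] dpos [-0.5  1.  96.3] rot [-0.    -0.     0.008] rows 2.3
0.16 sat 24.0 [ 86. 408. 110. 128.] [664.9  -6.4] 134.7 0.042
```

View pics/near.png

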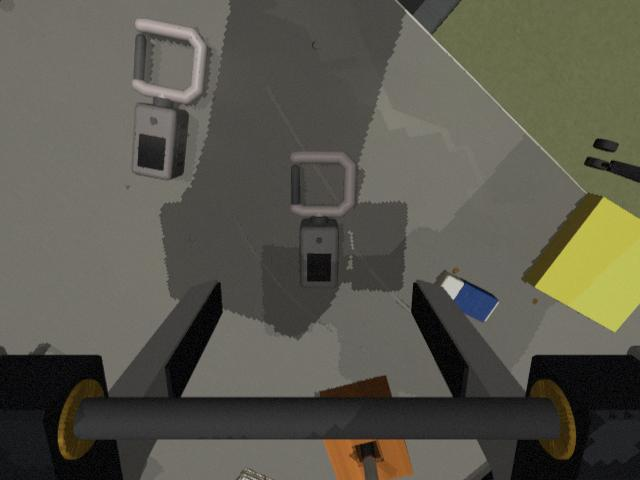

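Emit:
move_arm:
  delta_pos:
    - [0,1,30]
    - [0,1,60]
    - [0,1,85]
    - [0,1,96]
    - [0,1,96]
  delta_rot:
    - [0,0,0]
    - [0,0,0]
    - [0,0,0.008]
    - [0,0,0.008]
    - [0,0,0.008]
  fingers: [1,0.8,0.7,0.6,0.5]

```text
time_s: 5.23
position: [0.431, 0.1634, 0.0231]
tool_rot: [-0.343, 0.939, -0.0, -0.001]
wrist_force: [-1.2, 0.4, 0.1]
finger_gap: 0.071
grip_force: 0.0
```

Emit:
move_arm:
  delta_pos:
    - [0,0,0]
    - [0,0,0]
    - [0,0,0]
    - [0,0,0]
    - [0,0,0]
  delta_rot:
    - [0,0,0]
    - [0,0,0]
    - [0,0,0]
    - [0,0,0]
    - [0,0,0]
  fingers: [0,0,0,0,0]

```text
time_s: 5.65
position: [0.4318, 0.1639, 0.0246]
tool_rot: [-0.343, 0.939, 0.0, 0.0]
wrist_force: [-0.1, -0.1, -0.1]
finger_gap: 0.0377
grip_force: 0.0
```

Emit:
move_arm:
  delta_pos:
    - [0,0,0]
    - [0,0,0]
    - [0,0,-20]
    - [0,0,-50]
    - [0,0,-80]
  delta_rot:
    - [0,0,0]
    - [0,0,0]
    - [0,0,0]
    - [0,0,0]
    - [0,0,0]
  fingers: [0,0,0,0,0]

```text
time_s: 6.07
position: [0.431, 0.1633, 0.1048]
tool_rot: [-0.343, 0.939, -0.0, -0.001]
wrist_force: [1.9, -0.3, -0.7]
finger_gap: 0.0258
grip_force: 30.0
```

```bash
cat > hold.py <<'E'
from h import *
# in-hand logger: fit pose with z offset known; report logger origin in tool frame
s,R=st(); c=cam("wrist"); import sys; p=s["position"]; zoff=float(sys.argv[1])/1000
yaw=np.arctan2(R[1,0],R[0,0])
best=None
for d in bot.trace(c,"logger1"):
    m=np.array(d["pixels"])
    q=p-.004*R[:,0]
    if not m[150:330,290:350].any(): continue
    M=[P+[0,0,zoff] for P in LOG]
    r=fit(c,M,m,[q[0],q[1],yaw],(.004,.004,.05))
    dl=R.T@(np.array([r[0][0],r[0][1],p[2]])-p)*1000
    print(round(d["p"],2),np.round(d["rect"]),"origin in tool xy",np.round(dl[:2],1),"dyaw",round(np.degrees(r[0][2]-yaw),1),round(r[1],3))
cv2.imwrite("pics/hold.png",c["pixels"])
for e,yd in((1,132),(2,44),(3,-44),(4,-132)):
    P=place(np.array([[-.056,yd/1000,.025]]),[.689,.008,-.093])[0]*1000; print("eye",e,np.round(P,1))
E
python3 hold.py 80
```

```text
t 6.1 pos [431.  163.3 104.8] yaw -139.9 tilt 0.12 F [ 1.9 -0.3 -0.7] gap 25.8 grip 30 q [-0.62  0.31  0.22  2.12 -0.1   0.73  1.93]
eye 1 [645.5 144.6  25. ]
eye 2 [637.3  57.   25. ]
eye 3 [629.2 -30.6  25. ]
eye 4 [ 621.  -118.2   25. ]
```

View pics/hold.png

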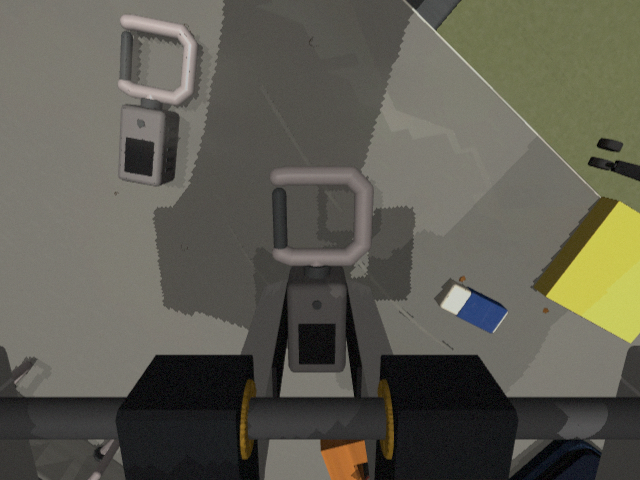

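Emit:
move_arm:
  delta_pos:
    - [-19,-28,-10]
    - [-38,-56,-10]
    - [-57,-84,-10]
    - [-76,-112,-10]
    - [-94,-139,-10]
  delta_rot:
    - [0,0,0]
    - [0,0,0]
    - [0,0,0]
    - [0,0,0]
    - [0,0,0]
  fingers: [0,0,0,0,0]

```text
time_s: 6.58
position: [0.5944, 0.1174, 0.1137]
tool_rot: [-0.343, 0.939, 0.0, -0.0]
wrist_force: [0.0, -0.2, 0.1]
finger_gap: 0.0259
grip_force: 30.0
```

Emit:
move_arm:
  delta_pos:
    - [0,0,0]
    - [0,0,0]
    - [0,0,0]
    - [0,0,0]
    - [0,0,0]
  delta_rot:
    - [0,0,0.12]
    - [0,0,0.24]
    - [0,0,0.36]
    - [0,0,0.48]
    - [0,0,0.6]
  fingers: [0,0,0,0,0]

```text
time_s: 7.0
position: [0.5927, 0.1178, 0.1135]
tool_rot: [-0.047, 0.999, -0.0, -0.0]
wrist_force: [-0.3, -0.1, -1.2]
finger_gap: 0.0259
grip_force: 30.0
```

Emit:
move_arm:
  delta_pos:
    - [0,0,0]
    - [0,0,0]
    - [0,0,0]
    - [0,0,0]
    - [0,0,0]
  delta_rot:
    - [0,0,0.12]
    - [0,0,0.24]
    - [0,0,0.36]
    - [0,0,0.48]
    - [0,0,0.6]
  fingers: [0,0,0,0,0]

```text
time_s: 7.42
position: [0.5927, 0.1179, 0.1136]
tool_rot: [0.25, 0.968, -0.0, -0.0]
wrist_force: [-0.0, 0.2, -1.0]
finger_gap: 0.0258
grip_force: 30.0
```

Emit:
move_arm:
  delta_pos:
    - [0,0,0]
    - [0,0,0]
    - [0,0,0]
    - [0,0,0]
    - [0,0,0]
  delta_rot:
    - [0,0,0.12]
    - [0,0,0.24]
    - [0,0,0.36]
    - [0,0,0.48]
    - [0,0,0.6]
  fingers: [0,0,0,0,0]

```text
time_s: 7.83
position: [0.5928, 0.118, 0.1136]
tool_rot: [0.525, 0.851, -0.0, -0.0]
wrist_force: [0.1, 0.4, -0.9]
finger_gap: 0.026
grip_force: 30.0
```

Emit:
move_arm:
  delta_pos:
    - [0,0,0]
    - [0,0,0]
    - [0,0,0]
    - [0,0,0]
    - [0,0,0]
  delta_rot:
    - [0,0,0.12]
    - [0,0,0.24]
    - [0,0,0.36]
    - [0,0,0.48]
    - [0,0,0.6]
  fingers: [0,0,0,0,0]

```text
time_s: 8.25
position: [0.5927, 0.118, 0.1136]
tool_rot: [0.753, 0.658, -0.0, -0.0]
wrist_force: [0.2, 0.5, -0.6]
finger_gap: 0.0257
grip_force: 30.0
```

Emit:
move_arm:
  delta_pos:
    - [0,0,0]
    - [0,0,0]
    - [0,0,0]
    - [0,0,0]
    - [0,0,0]
  delta_rot:
    - [0,0,0.12]
    - [0,0,0.24]
    - [0,0,0.36]
    - [0,0,0.48]
    - [0,0,0.6]
  fingers: [0,0,0,0,0]

```text
time_s: 8.67
position: [0.5928, 0.118, 0.1137]
tool_rot: [0.914, 0.406, -0.0, 0.0]
wrist_force: [-0.6, -0.8, -1.0]
finger_gap: 0.0259
grip_force: 30.0
```

Emit:
move_arm:
  delta_pos:
    - [0,0,0]
    - [0,0,0]
    - [0,0,0]
    - [0,0,0]
    - [0,0,0]
  delta_rot:
    - [0,0,0.12]
    - [0,0,0.24]
    - [0,0,0.36]
    - [0,0,0.48]
    - [0,0,0.6]
  fingers: [0,0,0,0,0]

```text
time_s: 9.08
position: [0.5928, 0.118, 0.1137]
tool_rot: [0.993, 0.118, -0.0, 0.0]
wrist_force: [0.1, 1.0, -0.6]
finger_gap: 0.0258
grip_force: 30.0
```

Emit:
move_arm:
  delta_pos:
    - [0,0,0]
    - [0,0,0]
    - [0,0,0]
    - [0,0,0]
    - [0,0,0]
  delta_rot:
    - [0,0,0.11]
    - [0,0,0.22]
    - [0,0,0.32]
    - [0,0,0.32]
    - [0,0,0.32]
  fingers: [0,0,0,0,0]

```text
time_s: 9.5
position: [0.5928, 0.1179, 0.1137]
tool_rot: [0.999, -0.037, -0.0, 0.001]
wrist_force: [-0.4, -0.3, -0.9]
finger_gap: 0.0259
grip_force: 30.0
```

```bash
python3 - <<'E'
from h import *
s,R=st(); c=cam("wrist"); cv2.imwrite("pics/w3.png",c["pixels"])
go(593.2,117.3,27,-5.3)
E
```

```text
t 9.5 pos [592.8 117.9 113.7] yaw -4.3 tilt 0.07 F [-0.4 -0.3 -0.9] gap 25.9 grip 30 q [-1.01  0.84  1.14  1.79 -0.86  1.11 -1.21]
-> [593.2, 117.3, 27, -5.3] dpos [ 0.4  0.6 86.9] rot [0.001 0.    0.018] rows 2.1
```

View pics/w3.png

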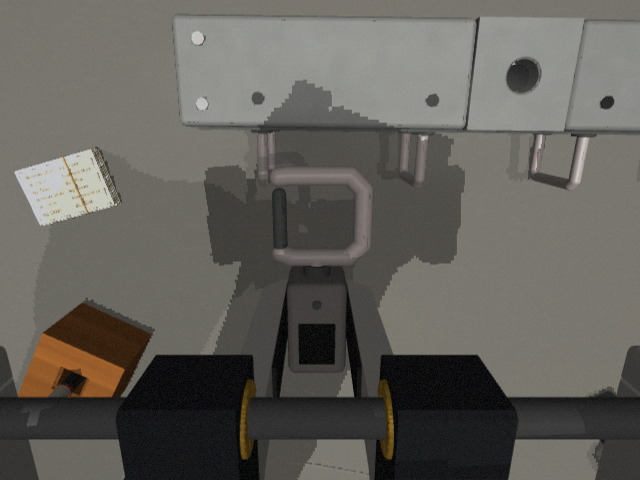

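Emit:
move_arm:
  delta_pos:
    - [0,0,25]
    - [0,0,50]
    - [0,0,70]
    - [0,1,87]
    - [0,1,87]
  delta_rot:
    - [0,0,0.018]
    - [0,0,0.018]
    - [0,0,0.018]
    - [0,0,0.018]
    - [0,0,0.018]
  fingers: [0,0,0,0,0]

```text
time_s: 9.97
position: [0.5921, 0.1169, 0.0249]
tool_rot: [0.999, -0.047, -0.001, 0.0]
wrist_force: [-0.6, 0.2, -1.3]
finger_gap: 0.0264
grip_force: 30.0
```

```bash
python3 - <<'E'
from h import *
s,R=st(); c=cam("wrist"); cv2.imwrite("pics/w4.png",cv2.resize(c["pixels"][100:320,160:480],(800,550),interpolation=cv2.INTER_CUBIC))
E
```

```text
t 10.0 pos [592.1 116.9  24.9] yaw -5.4 tilt 0.13 F [-0.6  0.2 -1.3] gap 26.4 grip 30 q [-0.95  0.94  1.03  1.82 -0.98  0.99 -1.15]
```

View pics/w4.png

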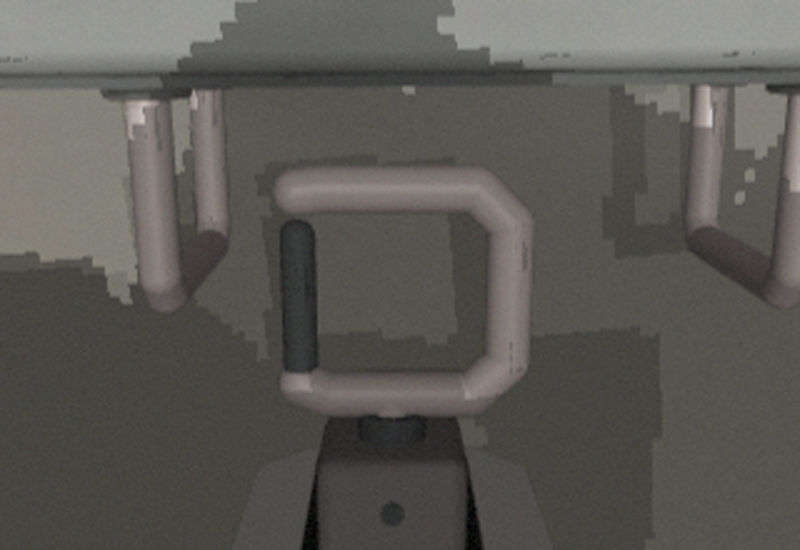

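Emit:
move_arm:
  delta_pos:
    - [0,-8,0]
    - [0,-14,0]
    - [0,-20,0]
    - [0,-26,0]
    - [0,-32,0]
  delta_rot:
    - [0,0,0]
    - [0,0,0]
    - [0,0,0]
    - [0,0,0]
    - [0,0,0]
  fingers: [0,0,0,0,0]

```text
time_s: 10.43
position: [0.5961, 0.1495, 0.0276]
tool_rot: [0.999, -0.048, 0.0, 0.0]
wrist_force: [-2.3, -2.9, -1.8]
finger_gap: 0.026
grip_force: 30.0
```

Emit:
move_arm:
  delta_pos:
    - [0,-3,0]
    - [0,-6,0]
    - [0,-9,0]
    - [0,-9,0]
    - [0,-9,0]
  delta_rot:
    - [0,0,0]
    - [0,0,0]
    - [0,0,0]
    - [0,0,0]
    - [0,0,0]
  fingers: [0,0,0,0,0]

```text
time_s: 10.85
position: [0.597, 0.1581, 0.0273]
tool_rot: [0.999, -0.048, 0.0, -0.0]
wrist_force: [-0.4, -0.2, -0.7]
finger_gap: 0.0256
grip_force: 30.0
```

```bash
python3 - <<'E'
from h import *
s,R=st(); c=cam("wrist"); cv2.imwrite("pics/w5.png",cv2.resize(c["pixels"][100:320,160:480],(640,440),interpolation=cv2.INTER_CUBIC))
E
```

```text
t 10.8 pos [597.  158.1  27.3] yaw -5.5 tilt 0.01 F [-0.4 -0.2 -0.7] gap 25.6 grip 30 q [-1.    0.96  1.03  1.79 -0.97  1.01 -1.23]
```

View pics/w5.png

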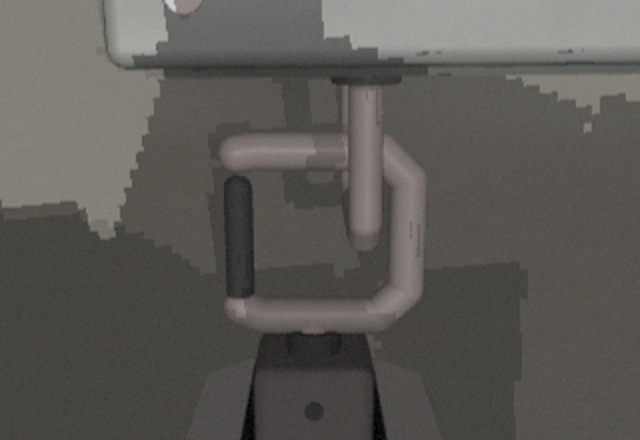

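The bar is inside hook 1 and the gate is shut at crop (238,235). I release it and go to the middle logger.

Emit:
move_arm:
  delta_pos:
    - [2,3,1]
    - [4,6,3]
    - [4,6,3]
    - [4,6,3]
    - [4,6,3]
  delta_rot:
    - [0,0,0]
    - [0,0,0]
    - [0,0,0]
    - [0,0,0]
    - [0,0,0]
  fingers: [0,0,0,0.2,0.5]

```text
time_s: 11.32
position: [0.6004, 0.1513, 0.0243]
tool_rot: [0.999, -0.048, -0.0, 0.0]
wrist_force: [0.1, 0.3, -1.3]
finger_gap: 0.0299
grip_force: 0.0
```

Emit:
move_arm:
  delta_pos:
    - [0,0,0]
    - [0,0,0]
    - [0,0,-30]
    - [0,0,-60]
    - [0,0,-95]
  delta_rot:
    - [0,0,0]
    - [0,0,0]
    - [0,0,0]
    - [0,0,0]
    - [0,0,0]
  fingers: [0.5,0.5,0.5,0.5,0.5]

```text
time_s: 11.73
position: [0.5997, 0.1513, 0.1197]
tool_rot: [0.999, -0.048, -0.001, 0.0]
wrist_force: [-1.0, 0.0, 0.3]
finger_gap: 0.0468
grip_force: 0.0
```

Emit:
move_arm:
  delta_pos:
    - [-30,26,0]
    - [-60,52,0]
    - [-90,77,0]
    - [-120,103,0]
    - [-148,128,0]
  delta_rot:
    - [0,0,0]
    - [0,0,0]
    - [0,0,0]
    - [0,0,0]
    - [0,0,0]
  fingers: [1,1,1,1,1]

```text
time_s: 12.15
position: [0.4387, 0.0375, 0.1189]
tool_rot: [0.999, -0.048, -0.0, 0.0]
wrist_force: [0.4, -0.8, 1.2]
finger_gap: 0.0768
grip_force: 0.0
```

Emit:
move_arm:
  delta_pos:
    - [0,0,0]
    - [0,0,0]
    - [0,0,0]
    - [0,0,0]
    - [0,0,0]
  delta_rot:
    - [0,0,-0.12]
    - [0,0,-0.24]
    - [0,0,-0.36]
    - [0,0,-0.48]
    - [0,0,-0.6]
  fingers: [1,1,1,1,1]

```text
time_s: 12.57
position: [0.4408, 0.0384, 0.1195]
tool_rot: [0.968, 0.252, 0.0, -0.0]
wrist_force: [0.3, 0.1, 0.9]
finger_gap: 0.0944
grip_force: 0.0
```

Emit:
move_arm:
  delta_pos:
    - [0,0,0]
    - [0,0,0]
    - [0,0,0]
    - [0,0,0]
    - [0,0,0]
  delta_rot:
    - [0,0,-0.12]
    - [0,0,-0.24]
    - [0,0,-0.36]
    - [0,0,-0.48]
    - [0,0,-0.6]
  fingers: [1,1,1,1,1]

```text
time_s: 12.98
position: [0.4408, 0.0383, 0.1195]
tool_rot: [0.85, 0.527, 0.0, 0.0]
wrist_force: [0.3, -1.3, -0.2]
finger_gap: 0.094
grip_force: 0.0
```

Emit:
move_arm:
  delta_pos:
    - [0,0,0]
    - [0,0,0]
    - [0,0,0]
    - [0,0,0]
    - [0,0,0]
  delta_rot:
    - [0,0,-0.12]
    - [0,0,-0.24]
    - [0,0,-0.36]
    - [0,0,-0.48]
    - [0,0,-0.6]
  fingers: [1,1,1,1,1]

```text
time_s: 13.4
position: [0.4407, 0.0383, 0.1195]
tool_rot: [0.656, 0.754, 0.0, 0.0]
wrist_force: [-0.3, -0.1, 0.1]
finger_gap: 0.0942
grip_force: 0.0
```

Emit:
move_arm:
  delta_pos:
    - [0,0,0]
    - [0,0,0]
    - [0,0,0]
    - [0,0,0]
    - [0,0,0]
  delta_rot:
    - [0,0,-0.12]
    - [0,0,-0.24]
    - [0,0,-0.36]
    - [0,0,-0.48]
    - [0,0,-0.6]
  fingers: [1,1,1,1,1]

```text
time_s: 13.82
position: [0.4407, 0.0382, 0.1195]
tool_rot: [0.404, 0.915, 0.0, 0.0]
wrist_force: [-0.1, 0.1, -0.1]
finger_gap: 0.0942
grip_force: 0.0
```

Emit:
move_arm:
  delta_pos:
    - [0,0,0]
    - [0,0,0]
    - [0,0,0]
    - [0,0,0]
    - [0,0,0]
  delta_rot:
    - [0,0,-0.12]
    - [0,0,-0.24]
    - [0,0,-0.36]
    - [0,0,-0.48]
    - [0,0,-0.6]
  fingers: [1,1,1,1,1]

```text
time_s: 14.23
position: [0.4407, 0.0382, 0.1194]
tool_rot: [0.116, 0.993, 0.0, 0.0]
wrist_force: [1.0, -0.3, -0.8]
finger_gap: 0.0941
grip_force: 0.0
```

Emit:
move_arm:
  delta_pos:
    - [0,0,0]
    - [0,0,0]
    - [0,0,0]
    - [0,0,0]
    - [0,0,0]
  delta_rot:
    - [0,0,-0.12]
    - [0,0,-0.24]
    - [0,0,-0.36]
    - [0,0,-0.48]
    - [0,0,-0.6]
  fingers: [1,1,1,1,1]

```text
time_s: 14.65
position: [0.4407, 0.0382, 0.1194]
tool_rot: [-0.183, 0.983, -0.0, 0.0]
wrist_force: [0.1, 0.0, -0.1]
finger_gap: 0.0937
grip_force: 0.0
```

Emit:
move_arm:
  delta_pos:
    - [0,0,0]
    - [0,0,0]
    - [0,0,0]
    - [0,0,0]
    - [0,0,0]
  delta_rot:
    - [0,0,-0.08]
    - [0,0,-0.16]
    - [0,0,-0.16]
    - [0,0,-0.16]
    - [0,0,-0.16]
  fingers: [1,1,1,1,1]

```text
time_s: 15.07
position: [0.4407, 0.0382, 0.1194]
tool_rot: [-0.257, 0.967, -0.0, 0.0]
wrist_force: [0.1, 0.8, -0.3]
finger_gap: 0.0939
grip_force: 0.0
```

```bash
python3 near.py 210
```

```text
t 15.1 pos [440.7  38.2 119.4] yaw -150.3 tilt 0.01 F [ 0.1  0.8 -0.3] gap 93.9 grip 0 q [-0.48  0.26  0.36  2.16 -0.13  0.75  2.06]
0.91 sat 20.0 [333. 460.  73.  41.] [603.5 166.5] 236.6 0.459
0.83 sat 22.0 [322. 221.  67. 141.] [443.7  39.6] 209.8 0.866
-> [np.float64(440.2), np.float64(37.6), 24, np.float64(209.79087087918288)] dpos [ 0.8 -0.3 95.3] rot [-0.  0.  0.] rows 2.3
0.75 sat 21.0 [122.  81.  78. 162.] [ 428.  -106.8] 209.3 0.827
-> [np.float64(424.5), np.float64(-108.7), 24, np.float64(209.26307803138664)] dpos [  87.2 -119.5   95.3] rot [-0.    0.    0.01] rows 4.2
```

Emit:
move_arm:
  delta_pos:
    - [1,0,30]
    - [1,0,60]
    - [1,0,85]
    - [1,0,95]
    - [1,0,95]
  delta_rot:
    - [0,0,0]
    - [0,0,0]
    - [0,0,0]
    - [0,0,0]
    - [0,0,0]
  fingers: [0.8,0.7,0.6,0.5,0.5]

```text
time_s: 15.58
position: [0.4392, 0.0375, 0.0232]
tool_rot: [-0.258, 0.966, -0.0, -0.001]
wrist_force: [0.9, 0.4, 0.8]
finger_gap: 0.0643
grip_force: 0.0
```

Emit:
move_arm:
  delta_pos:
    - [0,0,0]
    - [0,0,0]
    - [0,0,0]
    - [0,0,0]
    - [0,0,0]
  delta_rot:
    - [0,0,0]
    - [0,0,0]
    - [0,0,0]
    - [0,0,0]
    - [0,0,0]
  fingers: [0,0,0,0,0]

```text
time_s: 16.0
position: [0.44, 0.0379, 0.0246]
tool_rot: [-0.258, 0.966, -0.0, 0.0]
wrist_force: [-0.5, 0.3, 1.0]
finger_gap: 0.0307
grip_force: 0.0
```

Emit:
move_arm:
  delta_pos:
    - [0,0,0]
    - [0,0,0]
    - [0,0,0]
    - [0,0,-30]
    - [0,0,-65]
  delta_rot:
    - [0,0,0]
    - [0,0,0]
    - [0,0,0]
    - [0,0,0]
    - [0,0,0]
  fingers: [0,0,0,0,0]

```text
time_s: 16.42
position: [0.4383, 0.0372, 0.0886]
tool_rot: [-0.258, 0.966, -0.0, -0.002]
wrist_force: [0.3, -0.1, 0.2]
finger_gap: 0.0259
grip_force: 30.0
```

Emit:
move_arm:
  delta_pos:
    - [0,0,-25]
    - [-30,-20,-25]
    - [-60,-40,-25]
    - [-91,-60,-25]
    - [-122,-79,-25]
  delta_rot:
    - [0,0,0]
    - [0,0,0]
    - [0,0,0]
    - [0,0,0]
    - [0,0,0]
  fingers: [0,0,0,0,0]

```text
time_s: 16.83
position: [0.5866, 0.0301, 0.1146]
tool_rot: [-0.258, 0.966, 0.0, 0.0]
wrist_force: [0.2, 0.7, -1.0]
finger_gap: 0.0255
grip_force: 30.0
```

Emit:
move_arm:
  delta_pos:
    - [0,0,0]
    - [0,0,0]
    - [0,0,0]
    - [0,0,0]
    - [0,0,0]
  delta_rot:
    - [0,0,0.12]
    - [0,0,0.24]
    - [0,0,0.36]
    - [0,0,0.48]
    - [0,0,0.6]
  fingers: [0,0,0,0,0]

```text
time_s: 17.25
position: [0.5848, 0.0301, 0.1141]
tool_rot: [0.042, 0.999, -0.0, -0.0]
wrist_force: [-0.1, -0.2, -1.3]
finger_gap: 0.0258
grip_force: 30.0
```

Emit:
move_arm:
  delta_pos:
    - [0,0,0]
    - [0,0,0]
    - [0,0,0]
    - [0,0,0]
    - [0,0,0]
  delta_rot:
    - [0,0,0.12]
    - [0,0,0.24]
    - [0,0,0.36]
    - [0,0,0.48]
    - [0,0,0.6]
  fingers: [0,0,0,0,0]

```text
time_s: 17.67
position: [0.5848, 0.0302, 0.1142]
tool_rot: [0.335, 0.942, -0.0, -0.0]
wrist_force: [0.2, 0.1, -0.8]
finger_gap: 0.0258
grip_force: 30.0
```

Emit:
move_arm:
  delta_pos:
    - [0,0,0]
    - [0,0,0]
    - [0,0,0]
    - [0,0,0]
    - [0,0,0]
  delta_rot:
    - [0,0,0.12]
    - [0,0,0.24]
    - [0,0,0.36]
    - [0,0,0.48]
    - [0,0,0.6]
  fingers: [0,0,0,0,0]

```text
time_s: 18.08
position: [0.5848, 0.0303, 0.1142]
tool_rot: [0.599, 0.801, -0.0, -0.0]
wrist_force: [-0.6, 0.7, -2.3]
finger_gap: 0.026
grip_force: 30.0
```

Emit:
move_arm:
  delta_pos:
    - [0,0,0]
    - [0,0,0]
    - [0,0,0]
    - [0,0,0]
    - [0,0,0]
  delta_rot:
    - [0,0,0.12]
    - [0,0,0.24]
    - [0,0,0.36]
    - [0,0,0.48]
    - [0,0,0.6]
  fingers: [0,0,0,0,0]

```text
time_s: 18.5
position: [0.5849, 0.0303, 0.1142]
tool_rot: [0.809, 0.588, -0.0, -0.0]
wrist_force: [0.0, 0.8, -1.9]
finger_gap: 0.026
grip_force: 30.0
```

Emit:
move_arm:
  delta_pos:
    - [0,0,0]
    - [0,0,0]
    - [0,0,0]
    - [0,0,0]
    - [0,0,0]
  delta_rot:
    - [0,0,0.12]
    - [0,0,0.24]
    - [0,0,0.36]
    - [0,0,0.48]
    - [0,0,0.6]
  fingers: [0,0,0,0,0]

```text
time_s: 18.92
position: [0.5849, 0.0304, 0.1142]
tool_rot: [0.946, 0.323, -0.0, -0.0]
wrist_force: [-0.9, 0.1, -1.3]
finger_gap: 0.0254
grip_force: 30.0
```

Emit:
move_arm:
  delta_pos:
    - [0,0,0]
    - [0,0,0]
    - [0,0,0]
    - [0,0,0]
    - [0,0,0]
  delta_rot:
    - [0,0,0.12]
    - [0,0,0.24]
    - [0,0,0.36]
    - [0,0,0.48]
    - [0,0,0.6]
  fingers: [0,0,0,0,0]

```text
time_s: 19.33
position: [0.5848, 0.0304, 0.1141]
tool_rot: [1.0, 0.029, -0.0, 0.0]
wrist_force: [-0.5, 0.6, -1.8]
finger_gap: 0.0255
grip_force: 30.0
```

Emit:
move_arm:
  delta_pos:
    - [0,0,0]
    - [0,0,0]
    - [0,0,0]
    - [0,0,0]
    - [0,0,0]
  delta_rot:
    - [0,0,0.08]
    - [0,0,0.15]
    - [0,0,0.15]
    - [0,0,0.15]
    - [0,0,0.15]
  fingers: [0,0,0,0,0]

```text
time_s: 19.75
position: [0.585, 0.0302, 0.1142]
tool_rot: [0.999, -0.042, -0.0, 0.0]
wrist_force: [-0.2, 0.0, -1.0]
finger_gap: 0.026
grip_force: 30.0
```

```bash
cat > pre.py <<'E'
from h import *
import sys
s,R=st(); c=cam("wrist"); go(*[float(v) for v in sys.argv[1:4]],-5.3)
# hook bars along the hook's middle columns: predicted rows of bow/base for logger origin at tool x=-4.5
g=cv2.cvtColor(c["pixels"],cv2.COLOR_BGR2GRAY).astype(float)
T=lambda P:(s["position"]+R@(np.array(P)/1000))
for x in(30,66): print("x",x,np.round(proj(c,T([x-4.5,0,9])),1))
for y in(-20,16): print("y",y,np.round(proj(c,T([44,-y,9])),1))
k=np.load("ref.npy") if len(sys.argv)>4 else None
np.save(f"img_{s['time_s']:.0f}.npy",c["pixels"]);cv2.imwrite(f"pics/pre_{s['time_s']:.0f}.png",c["pixels"])
import os
if os.path.exists("pics/w3.png"):
    a=cv2.imread("pics/w3.png")[160:275,260:385]; r=cv2.matchTemplate(c["pixels"],a,cv2.TM_CCOEFF_NORMED);_,v,_,l=cv2.minMaxLoc(r);print("hook shift px vs logger1",l[0]-260,l[1]-160,round(v,3))
E
python3 pre.py 585 29.7 27
```

```text
t 19.8 pos [585.   30.2 114.2] yaw -4.8 tilt 0.01 F [-0.2  0.  -1. ] gap 26.0 grip 30 q [-0.91  0.85  1.19  1.84 -0.89  1.11 -1.04]
-> [585.0, 29.7, 27.0, -5.3] dpos [ 0.1  0.5 87.3] rot [-0.     0.     0.008] rows 2.1
x 30 [[314.9 256.9]]
x 66 [[314.8 175.6]]
y -20 [[361.1 216.3]]
y 16 [[277.8 216.3]]
hook shift px vs logger1 0 -1 0.981
```

Emit:
move_arm:
  delta_pos:
    - [0,0,25]
    - [0,0,50]
    - [0,0,70]
    - [0,0,87]
    - [0,0,87]
  delta_rot:
    - [0,0,0.01]
    - [0,0,0.01]
    - [0,0,0.01]
    - [0,0,0.01]
    - [0,0,0.01]
  fingers: [0,0,0,0,0]

```text
time_s: 20.22
position: [0.5842, 0.0301, 0.025]
tool_rot: [0.999, -0.048, -0.001, 0.0]
wrist_force: [-1.1, -0.1, -1.3]
finger_gap: 0.0256
grip_force: 30.0
```

Emit:
move_arm:
  delta_pos:
    - [0,-8,0]
    - [0,-14,0]
    - [0,-20,0]
    - [0,-26,0]
    - [0,-32,0]
  delta_rot:
    - [0,0,0]
    - [0,0,0]
    - [0,0,0]
    - [0,0,0]
    - [0,0,0]
  fingers: [0,0,0,0,0]

```text
time_s: 20.63
position: [0.5882, 0.0627, 0.0278]
tool_rot: [0.999, -0.048, 0.0, 0.0]
wrist_force: [-1.4, -3.2, -1.3]
finger_gap: 0.0258
grip_force: 30.0
```

Emit:
move_arm:
  delta_pos:
    - [0,-3,0]
    - [0,-6,0]
    - [0,-9,0]
    - [0,-9,0]
    - [0,-9,0]
  delta_rot:
    - [0,0,0]
    - [0,0,0]
    - [0,0,0]
    - [0,0,0]
    - [0,0,0]
  fingers: [0,0,0,0,0]

```text
time_s: 21.05
position: [0.589, 0.0711, 0.0273]
tool_rot: [0.999, -0.048, 0.0, 0.0]
wrist_force: [-0.2, -0.2, -0.9]
finger_gap: 0.0261
grip_force: 30.0
```

```bash
python3 - <<'E'
from h import *
s,R=st(); c=cam("wrist"); cv2.imwrite("pics/w6.png",cv2.resize(c["pixels"][100:320,160:480],(640,440),interpolation=cv2.INTER_CUBIC))
E
```

```text
t 21.1 pos [589.   71.1  27.3] yaw -5.5 tilt 0.01 F [-0.2 -0.2 -0.9] gap 26.1 grip 30 q [-0.9   0.95  1.07  1.85 -1.01  1.   -1.05]
```

View pics/w6.png

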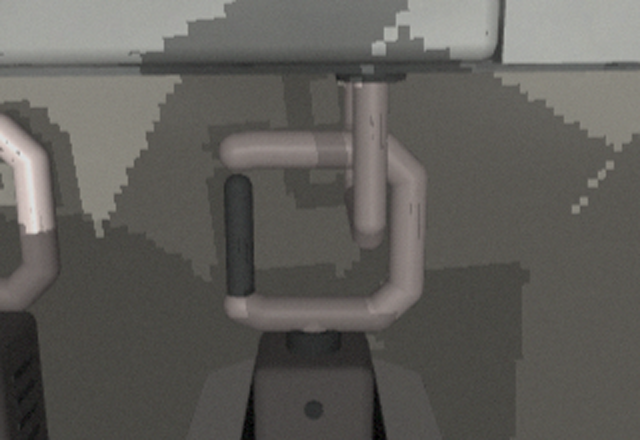

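Hook 2 is clipped with its gate shut at crop (238,235). The right-hand logger is next, for eye3.

Emit:
move_arm:
  delta_pos:
    - [2,3,1]
    - [4,6,3]
    - [4,6,3]
    - [4,6,3]
    - [4,6,3]
  delta_rot:
    - [0,0,0]
    - [0,0,0]
    - [0,0,0]
    - [0,0,0]
    - [0,0,0]
  fingers: [0,0,0,0.2,0.5]

```text
time_s: 21.52
position: [0.5924, 0.0644, 0.0243]
tool_rot: [0.999, -0.048, -0.0, 0.0]
wrist_force: [0.1, 0.5, -0.9]
finger_gap: 0.0298
grip_force: 0.0
```

Emit:
move_arm:
  delta_pos:
    - [0,0,0]
    - [0,0,0]
    - [0,0,-30]
    - [0,0,-60]
    - [0,0,-95]
  delta_rot:
    - [0,0,0]
    - [0,0,0]
    - [0,0,0]
    - [0,0,0]
    - [0,0,0]
  fingers: [0.5,0.5,0.5,0.5,0.5]

```text
time_s: 21.93
position: [0.5916, 0.0645, 0.1197]
tool_rot: [0.999, -0.048, -0.001, 0.001]
wrist_force: [-0.7, 1.3, 0.1]
finger_gap: 0.0468
grip_force: 0.0
```

Emit:
move_arm:
  delta_pos:
    - [-20,25,0]
    - [-40,50,0]
    - [-60,75,0]
    - [-80,100,0]
    - [-100,125,0]
  delta_rot:
    - [0,0,0]
    - [0,0,0]
    - [0,0,0]
    - [0,0,0]
    - [0,0,0]
  fingers: [1,1,1,1,1]

```text
time_s: 22.35
position: [0.4795, -0.0509, 0.1193]
tool_rot: [0.999, -0.048, -0.0, -0.0]
wrist_force: [-0.4, -0.7, 0.9]
finger_gap: 0.0769
grip_force: 0.0
```

Emit:
move_arm:
  delta_pos:
    - [-17,21,0]
    - [-34,42,0]
    - [-51,63,0]
    - [-51,63,0]
    - [-51,63,0]
  delta_rot:
    - [0,0,-0.12]
    - [0,0,-0.24]
    - [0,0,-0.36]
    - [0,0,-0.48]
    - [0,0,-0.6]
  fingers: [1,1,1,1,1]

```text
time_s: 22.77
position: [0.4232, -0.1087, 0.1196]
tool_rot: [0.968, 0.251, 0.0, -0.0]
wrist_force: [0.2, -0.4, -1.0]
finger_gap: 0.0943
grip_force: 0.0
```

Emit:
move_arm:
  delta_pos:
    - [0,0,0]
    - [0,0,0]
    - [0,0,0]
    - [0,0,0]
    - [0,0,0]
  delta_rot:
    - [0,0,-0.12]
    - [0,0,-0.24]
    - [0,0,-0.36]
    - [0,0,-0.48]
    - [0,0,-0.6]
  fingers: [1,1,1,1,1]

```text
time_s: 23.18
position: [0.424, -0.108, 0.1195]
tool_rot: [0.85, 0.527, 0.0, 0.0]
wrist_force: [0.5, -0.7, 0.3]
finger_gap: 0.0939
grip_force: 0.0
```

Emit:
move_arm:
  delta_pos:
    - [0,0,0]
    - [0,0,0]
    - [0,0,0]
    - [0,0,0]
    - [0,0,0]
  delta_rot:
    - [0,0,-0.12]
    - [0,0,-0.24]
    - [0,0,-0.36]
    - [0,0,-0.48]
    - [0,0,-0.6]
  fingers: [1,1,1,1,1]

```text
time_s: 23.6
position: [0.424, -0.108, 0.1195]
tool_rot: [0.656, 0.754, 0.0, 0.0]
wrist_force: [-0.8, -0.1, 0.2]
finger_gap: 0.0938
grip_force: 0.0
```

Emit:
move_arm:
  delta_pos:
    - [0,0,0]
    - [0,0,0]
    - [0,0,0]
    - [0,0,0]
    - [0,0,0]
  delta_rot:
    - [0,0,-0.12]
    - [0,0,-0.24]
    - [0,0,-0.36]
    - [0,0,-0.48]
    - [0,0,-0.6]
  fingers: [1,1,1,1,1]

```text
time_s: 24.02
position: [0.4239, -0.108, 0.1194]
tool_rot: [0.404, 0.915, 0.0, 0.0]
wrist_force: [0.4, 0.3, -0.0]
finger_gap: 0.094
grip_force: 0.0
```

Emit:
move_arm:
  delta_pos:
    - [0,0,0]
    - [0,0,0]
    - [0,0,0]
    - [0,0,0]
    - [0,0,0]
  delta_rot:
    - [0,0,-0.12]
    - [0,0,-0.24]
    - [0,0,-0.36]
    - [0,0,-0.48]
    - [0,0,-0.6]
  fingers: [1,1,1,1,1]

```text
time_s: 24.43
position: [0.4239, -0.1081, 0.1194]
tool_rot: [0.116, 0.993, -0.0, 0.0]
wrist_force: [0.1, -0.1, 0.1]
finger_gap: 0.0939
grip_force: 0.0
```

Emit:
move_arm:
  delta_pos:
    - [0,0,0]
    - [0,0,0]
    - [0,0,0]
    - [0,0,0]
    - [0,0,0]
  delta_rot:
    - [0,0,-0.12]
    - [0,0,-0.24]
    - [0,0,-0.36]
    - [0,0,-0.48]
    - [0,0,-0.6]
  fingers: [1,1,1,1,1]

```text
time_s: 24.85
position: [0.4239, -0.1081, 0.1195]
tool_rot: [-0.183, 0.983, -0.0, 0.0]
wrist_force: [-0.9, -0.1, -0.3]
finger_gap: 0.094
grip_force: 0.0
```

Emit:
move_arm:
  delta_pos:
    - [0,0,0]
    - [0,0,0]
    - [0,0,0]
    - [0,0,0]
    - [0,0,0]
  delta_rot:
    - [0,0,-0.08]
    - [0,0,-0.14]
    - [0,0,-0.14]
    - [0,0,-0.14]
    - [0,0,-0.14]
  fingers: [1,1,1,1,1]

```text
time_s: 25.27
position: [0.4239, -0.108, 0.1194]
tool_rot: [-0.247, 0.969, -0.0, 0.0]
wrist_force: [0.0, -0.1, 0.2]
finger_gap: 0.094
grip_force: 0.0
```

```bash
python3 near.py 209
```

```text
t 25.3 pos [ 423.9 -108.   119.4] yaw -151.4 tilt 0.01 F [ 0.  -0.1  0.2] gap 94.0 grip 0 q [-0.19  0.25  0.41  2.17 -0.15  0.74  2.39]
0.84 sat 255.0 [ 41.  52.  80. 104.] [ 402.4 -317.9] 215.6 0.596
0.72 sat 22.0 [320. 219.  70. 138.] [ 428.5 -106.6] 208.7 0.902
-> [np.float64(424.9), np.float64(-108.5), 24, np.float64(208.70395866158057)] dpos [-0.6 -0.9 95.3] rot [-0. -0. -0.] rows 2.3
0.61 sat 22.0 [407. 473.  35.  13.] [599.5  54.3] 147.4 0.249
0.59 sat 225.0 [ 88. 229. 140. 105.] [ 510.3 -264. ] 147.9 0.892
-> [np.float64(506.9), np.float64(-261.9), 24, np.float64(147.85485150660543)] dpos [   1.1 -174.8   95.3] rot [-0.    -0.     1.062] rows 8.5
```

Emit:
move_arm:
  delta_pos:
    - [-0.5,-1,30]
    - [-0.5,-1,60]
    - [-0.5,-1,85]
    - [-0.5,-1,95]
    - [-0.5,-1,95]
  delta_rot:
    - [0,0,0]
    - [0,0,0]
    - [0,0,0]
    - [0,0,0]
    - [0,0,0]
  fingers: [0.8,0.7,0.6,0.5,0.5]

```text
time_s: 25.78
position: [0.4243, -0.1088, 0.0232]
tool_rot: [-0.248, 0.969, 0.0, -0.001]
wrist_force: [0.2, -0.6, 0.9]
finger_gap: 0.0643
grip_force: 0.0
```

Emit:
move_arm:
  delta_pos:
    - [0,0,0]
    - [0,0,0]
    - [0,0,0]
    - [0,0,0]
    - [0,0,0]
  delta_rot:
    - [0,0,0]
    - [0,0,0]
    - [0,0,0]
    - [0,0,0]
    - [0,0,0]
  fingers: [0,0,0,0,0]

```text
time_s: 26.2
position: [0.4251, -0.1086, 0.0247]
tool_rot: [-0.248, 0.969, -0.0, 0.0]
wrist_force: [-0.6, 0.7, 0.4]
finger_gap: 0.0307
grip_force: 0.0
```

Emit:
move_arm:
  delta_pos:
    - [0,0,0]
    - [0,0,0]
    - [0,0,0]
    - [0,0,-30]
    - [0,0,-65]
  delta_rot:
    - [0,0,0]
    - [0,0,0]
    - [0,0,0]
    - [0,0,0]
    - [0,0,0]
  fingers: [0,0,0,0,0]

```text
time_s: 26.62
position: [0.4233, -0.1087, 0.0887]
tool_rot: [-0.248, 0.969, 0.0, -0.002]
wrist_force: [0.5, 0.1, -0.4]
finger_gap: 0.0262
grip_force: 30.0
```

Emit:
move_arm:
  delta_pos:
    - [0,0,-25]
    - [-40,-7,-25]
    - [-80,-14,-25]
    - [-120,-21,-25]
    - [-157,-28,-25]
  delta_rot:
    - [0,0,0]
    - [0,0,0]
    - [0,0,0]
    - [0,0,0]
    - [0,0,0]
  fingers: [0,0,0,0,0]

```text
time_s: 27.03
position: [0.5779, -0.0562, 0.1146]
tool_rot: [-0.249, 0.969, 0.0, 0.0]
wrist_force: [0.1, -0.4, -0.5]
finger_gap: 0.0259
grip_force: 30.0
```

Emit:
move_arm:
  delta_pos:
    - [0,0,0]
    - [0,0,0]
    - [0,0,0]
    - [0,0,0]
    - [0,0,0]
  delta_rot:
    - [0,0,0.12]
    - [0,0,0.24]
    - [0,0,0.36]
    - [0,0,0.48]
    - [0,0,0.6]
  fingers: [0,0,0,0,0]

```text
time_s: 27.45
position: [0.5758, -0.0576, 0.1141]
tool_rot: [0.052, 0.999, -0.0, -0.0]
wrist_force: [-0.7, 0.1, -0.6]
finger_gap: 0.0257
grip_force: 30.0
```

Emit:
move_arm:
  delta_pos:
    - [0,0,0]
    - [0,0,0]
    - [0,0,0]
    - [0,0,0]
    - [0,0,0]
  delta_rot:
    - [0,0,0.12]
    - [0,0,0.24]
    - [0,0,0.36]
    - [0,0,0.48]
    - [0,0,0.6]
  fingers: [0,0,0,0,0]

```text
time_s: 27.87
position: [0.5758, -0.0575, 0.1142]
tool_rot: [0.345, 0.939, -0.0, -0.0]
wrist_force: [-0.5, -0.4, 0.0]
finger_gap: 0.0256
grip_force: 30.0
```

Emit:
move_arm:
  delta_pos:
    - [0,0,0]
    - [0,0,0]
    - [0,0,0]
    - [0,0,0]
    - [0,0,0]
  delta_rot:
    - [0,0,0.12]
    - [0,0,0.24]
    - [0,0,0.36]
    - [0,0,0.48]
    - [0,0,0.6]
  fingers: [0,0,0,0,0]

```text
time_s: 28.28
position: [0.5758, -0.0575, 0.1142]
tool_rot: [0.607, 0.795, -0.0, -0.0]
wrist_force: [0.9, -0.2, -1.9]
finger_gap: 0.0258
grip_force: 30.0
```

Emit:
move_arm:
  delta_pos:
    - [0,0,0]
    - [0,0,0]
    - [0,0,0]
    - [0,0,0]
    - [0,0,0]
  delta_rot:
    - [0,0,0.12]
    - [0,0,0.24]
    - [0,0,0.36]
    - [0,0,0.48]
    - [0,0,0.6]
  fingers: [0,0,0,0,0]

```text
time_s: 28.7
position: [0.5759, -0.0574, 0.1142]
tool_rot: [0.814, 0.58, -0.0, -0.0]
wrist_force: [0.3, -0.1, -1.7]
finger_gap: 0.0254
grip_force: 30.0
```

Emit:
move_arm:
  delta_pos:
    - [0,0,0]
    - [0,0,0]
    - [0,0,0]
    - [0,0,0]
    - [0,0,0]
  delta_rot:
    - [0,0,0.12]
    - [0,0,0.24]
    - [0,0,0.36]
    - [0,0,0.48]
    - [0,0,0.6]
  fingers: [0,0,0,0,0]

```text
time_s: 29.12
position: [0.5759, -0.0574, 0.1142]
tool_rot: [0.95, 0.314, -0.0, -0.0]
wrist_force: [-0.1, -0.1, -1.1]
finger_gap: 0.0258
grip_force: 30.0
```

Emit:
move_arm:
  delta_pos:
    - [0,0,0]
    - [0,0,0]
    - [0,0,0]
    - [0,0,0]
    - [0,0,0]
  delta_rot:
    - [0,0,0.12]
    - [0,0,0.24]
    - [0,0,0.36]
    - [0,0,0.48]
    - [0,0,0.6]
  fingers: [0,0,0,0,0]

```text
time_s: 29.53
position: [0.5759, -0.0574, 0.1141]
tool_rot: [1.0, 0.019, -0.0, 0.0]
wrist_force: [0.1, 0.4, -0.8]
finger_gap: 0.026
grip_force: 30.0
```

Emit:
move_arm:
  delta_pos:
    - [0,0,0]
    - [0,0,0]
    - [0,0,0]
    - [0,0,0]
    - [0,0,0]
  delta_rot:
    - [0,0,0.07]
    - [0,0,0.13]
    - [0,0,0.13]
    - [0,0,0.13]
    - [0,0,0.13]
  fingers: [0,0,0,0,0]

```text
time_s: 29.95
position: [0.5759, -0.0575, 0.1142]
tool_rot: [0.999, -0.042, -0.0, -0.0]
wrist_force: [-0.0, 0.3, -1.0]
finger_gap: 0.026
grip_force: 30.0
```

```bash
python3 pre.py 576.9 -57.9 27
```

```text
t 29.9 pos [575.9 -57.5 114.2] yaw -4.8 tilt 0.01 F [-0.   0.3 -1. ] gap 26.0 grip 30 q [-0.76  0.84  1.2   1.85 -0.88  1.11 -0.88]
-> [576.9, -57.9, 27.0, -5.3] dpos [ 1.   0.3 87.3] rot [-0.     0.     0.008] rows 2.1
x 30 [[314.9 256.9]]
x 66 [[314.8 175.6]]
y -20 [[361.1 216.3]]
y 16 [[277.8 216.3]]
hook shift px vs logger1 0 -2 0.973
```

Emit:
move_arm:
  delta_pos:
    - [0.5,0,25]
    - [0.5,0,50]
    - [0.5,0,70]
    - [0.5,0,87]
    - [0.5,0,87]
  delta_rot:
    - [0,0,0.01]
    - [0,0,0.01]
    - [0,0,0.01]
    - [0,0,0.01]
    - [0,0,0.01]
  fingers: [0,0,0,0,0]

```text
time_s: 30.42
position: [0.5756, -0.0576, 0.0251]
tool_rot: [0.999, -0.048, -0.001, 0.0]
wrist_force: [-0.1, 0.7, -3.0]
finger_gap: 0.026
grip_force: 30.0
```

Emit:
move_arm:
  delta_pos:
    - [0,-8,0]
    - [0,-14,0]
    - [0,-20,0]
    - [0,-26,0]
    - [0,-32,0]
  delta_rot:
    - [0,0,0]
    - [0,0,0]
    - [0,0,0]
    - [0,0,0]
    - [0,0,0]
  fingers: [0,0,0,0,0]

```text
time_s: 30.83
position: [0.5797, -0.0251, 0.0278]
tool_rot: [0.999, -0.048, 0.0, 0.0]
wrist_force: [-2.3, -2.8, -0.6]
finger_gap: 0.0256
grip_force: 30.0
```

Emit:
move_arm:
  delta_pos:
    - [0,-3,0]
    - [0,-6,0]
    - [0,-9,0]
    - [0,-9,0]
    - [0,-9,0]
  delta_rot:
    - [0,0,0]
    - [0,0,0]
    - [0,0,0]
    - [0,0,0]
    - [0,0,0]
  fingers: [0,0,0,0,0]

```text
time_s: 31.25
position: [0.5805, -0.0167, 0.0274]
tool_rot: [0.999, -0.048, 0.0, 0.0]
wrist_force: [-0.1, -0.2, -0.9]
finger_gap: 0.0257
grip_force: 30.0
```

```bash
python3 - <<'E'
from h import *
s,R=st(); c=cam("wrist"); cv2.imwrite("pics/w7.png",c["pixels"])
E
```

```text
t 31.2 pos [580.5 -16.7  27.4] yaw -5.5 tilt 0.01 F [-0.1 -0.2 -0.9] gap 25.7 grip 30 q [-0.77  0.94  1.07  1.88 -1.01  0.99 -0.89]
```

View pics/w7.png

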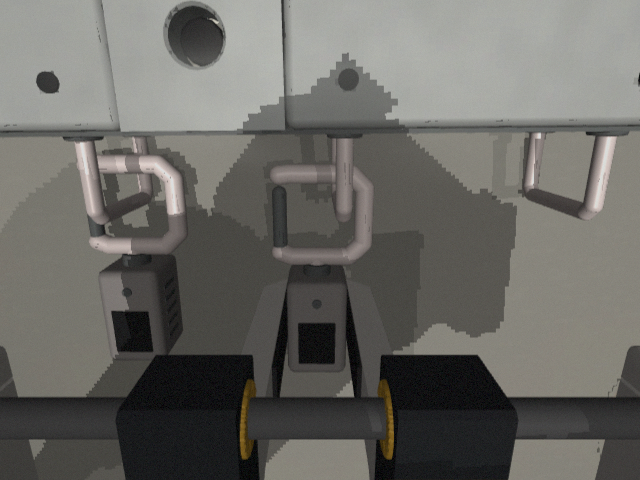

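All three loggers are clipped: hook 3 has its gate shut at (279,217), and logger 2 on the left also shows a shut gate. I release this one and go to look at the pen.

Emit:
move_arm:
  delta_pos:
    - [2,3,1]
    - [4,6,3]
    - [4,6,3]
    - [4,6,3]
    - [4,6,3]
  delta_rot:
    - [0,0,0]
    - [0,0,0]
    - [0,0,0]
    - [0,0,0]
    - [0,0,0]
  fingers: [0,0,0,0.2,0.5]

```text
time_s: 31.72
position: [0.5838, -0.0234, 0.0243]
tool_rot: [0.999, -0.048, -0.0, 0.0]
wrist_force: [-0.6, 1.3, -0.2]
finger_gap: 0.0296
grip_force: 0.0
```

Emit:
move_arm:
  delta_pos:
    - [0,0,0]
    - [0,0,0]
    - [0,0,-30]
    - [0,0,-60]
    - [0,0,-95]
  delta_rot:
    - [0,0,0]
    - [0,0,0]
    - [0,0,0]
    - [0,0,0]
    - [0,0,0]
  fingers: [0.5,0.5,0.5,0.5,0.5]

```text
time_s: 32.13
position: [0.5831, -0.0232, 0.1197]
tool_rot: [0.999, -0.048, -0.001, 0.0]
wrist_force: [1.1, 0.6, 1.0]
finger_gap: 0.0468
grip_force: 0.0
```

Emit:
move_arm:
  delta_pos:
    - [-12,0,-36]
    - [-24,0,-72]
    - [-36,0,-108]
    - [-48,0,-144]
    - [-60,0,-180]
  delta_rot:
    - [0,0,0]
    - [0,0,0]
    - [0,0,0]
    - [0,0,0]
    - [0,0,0]
  fingers: [0.5,0.5,0.5,0.5,0.5]

```text
time_s: 32.55
position: [0.5233, -0.018, 0.3008]
tool_rot: [0.999, -0.048, 0.0, 0.0]
wrist_force: [0.0, 1.6, 2.0]
finger_gap: 0.0469
grip_force: 0.0
```

Emit:
move_arm:
  delta_pos:
    - [-13,-36,0]
    - [-26,-73,0]
    - [-39,-109,0]
    - [-52,-146,0]
    - [-65,-180,0]
  delta_rot:
    - [0,0,0]
    - [0,0,0]
    - [0,0,0]
    - [0,0,0]
    - [0,0,0]
  fingers: [0.5,0.5,0.5,0.5,0.5]

```text
time_s: 32.97
position: [0.4757, 0.1701, 0.2995]
tool_rot: [0.999, -0.048, -0.0, -0.001]
wrist_force: [0.5, 0.5, -0.7]
finger_gap: 0.047
grip_force: 0.0
```

Emit:
move_arm:
  delta_pos:
    - [-12,-36,0]
    - [-24,-72,0]
    - [-37,-109,0]
    - [-37,-109,0]
    - [-37,-109,0]
  delta_rot:
    - [0,0,0]
    - [0,0,0]
    - [0,0,0]
    - [0,0,0]
    - [0,0,0]
  fingers: [0.5,0.5,0.5,0.5,0.5]

```text
time_s: 33.38
position: [0.4495, 0.2817, 0.299]
tool_rot: [0.999, -0.046, -0.0, 0.001]
wrist_force: [-0.5, -1.4, -0.3]
finger_gap: 0.047
grip_force: 0.0
```

```bash
python3 - <<'E'
from h import *
s,R=st(); c=cam("wrist")
for k in("fineliner","stand_well"):
    for d in bot.trace(c,k):
        r=d["rect"];print(k,round(d["p"],2),np.round(r),unproj(c,r[0],r[1],.138 if k[0]=="f" else .045))
p=proj(c,[[.514,.28,.045]])[0];print(p)
u,v=[int(np.clip(a,100,b)) for a,b in zip(p,(540,380))]
print(u,v);cv2.imwrite("pics/w8.png",cv2.resize(c["pixels"][v-75:v+75,u-100:u+100],(800,600),interpolation=cv2.INTER_CUBIC));np.save("w8.npy",c["pixels"])
print({k:np.round(c[k],5).tolist() for k in("R","t","fx","fy","cx","cy")})
E
```

```text
t 33.4 pos [449.5 281.7 299. ] yaw -5.3 tilt 0.06 F [-0.5 -1.4 -0.3] gap 47.0 grip 0 q [-1.56  0.35  1.18  1.79 -0.35  1.24 -1.94]
fineliner 0.6 [301. 139.  13.  10.] [0.52081266 0.28614158 0.138     ]
stand_well 0.62 [305. 134.  71.  79.] [0.52156687 0.2855199  0.045     ]
[311.18180145 141.58261087]
311 141
{'R': [[-0.09225, -0.99573, 0.00156], [-0.95509, 0.08893, 0.28267], [-0.2816, 0.02459, -0.95922]], 't': [0.32087, 0.35469, 0.58106], 'fx': 395.5516, 'fy': 395.5516, 'cx': 316.4023, 'cy': 239.07916}
```

View pics/w8.png

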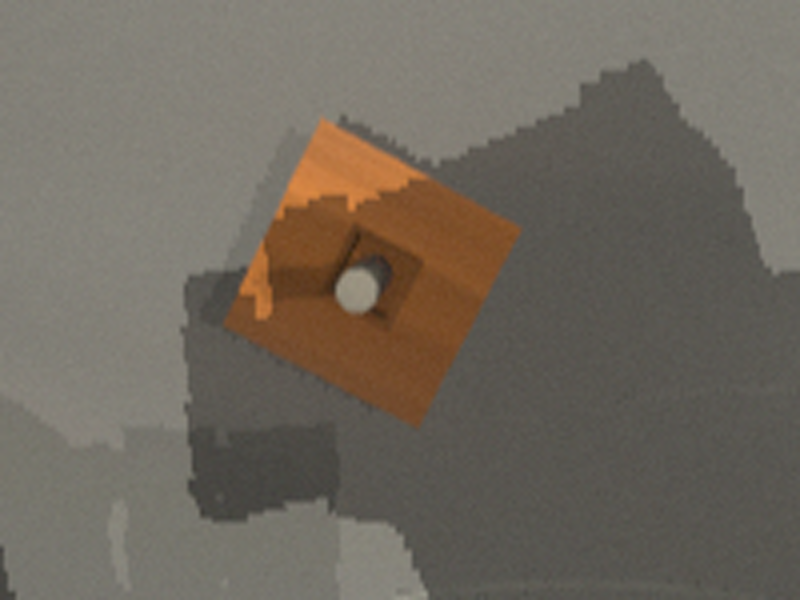

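```bash
python3 - <<'E'
from h import *
c=dict(R=np.array([[-0.09225, -0.99573, 0.00156], [-0.95509, 0.08893, 0.28267], [-0.2816, 0.02459, -0.95922]]),t=np.array([0.32087, 0.35469, 0.58106]),fx=395.5516,fy=395.5516,cx=316.4,cy=239.08)
P=[unproj(c,211+u/4,66+v/4,.045)*1000 for u,v in((325,122),(520,230),(418,427),(225,325))]
print(np.round(P,1),np.mean(P,0))
for i in range(4):
    d=P[(i+1)%4]-P[i];print(np.linalg.norm(d),np.degrees(np.arctan2(d[1],d[0])))
for z in(.132,.138):print(unproj(c,211+357/4,66+289/4,z)*1000)
# well corners
W=[unproj(c,211+u/4,66+v/4,.045)*1000 for u,v in((357,228),(423,263),(392,330),(328,295))];print(np.round(W,1),np.mean(W,0))
# button hole rims (w7: pose then)
a=np.load("w8.npy")
E
grep -n hand h.py | head -2
python3 - <<'E'
import sys;sys.path.insert(0,'.')
from h import *
H=np.array([[ 2.09737937e-04,-9.59032226e-01,-2.83296920e-01,8.24130961e-02],[ 9.99999899e-01,3.13548766e-04,-3.21095817e-04,-5.11083212e-04],[ 3.96768636e-04,-2.83296824e-01,9.59032196e-01,-1.57646920e-01],[0,0,0,1]])
def mk(pos,yaw):
    T=np.eye(4);T[:3,:3]=down(yaw);T[:3,3]=np.array(pos)/1000;W=np.linalg.inv(T@H);return dict(R=W[:3,:3],t=W[:3,3],fx=395.55,fy=395.55,cx=316.4,cy=239.08)
for f,pos,yaw,uv in(("w3",[592.8,117.9,113.7],-4.3,(523,76)),("w7",[580.5,-16.7,27.4],-5.5,(194,36))):
    print(f,unproj(mk(pos,yaw),*uv,.06)*1000)
# w2 crop: scale2 origin(120,230)
print("w2",unproj(mk([551.8,13,297.8],-179.8),120+384/2,230+196/2,.06)*1000)
E
```

```text
[[558.5 294.4  45. ]
 [528.7 248.6  45. ]
 [482.4 278.6  45. ]
 [512.5 324.9  45. ]] [520.5425894  286.62250352  45.        ]
54.53639842152436 -123.06680734560214
55.12279714620518 147.14749438052743
55.31147392792137 56.989695511230074
55.179890051128794 -33.657506396625024
[521.16948883 287.06927558 132.        ]
[521.36945217 286.82158447 138.        ]
[[533.  289.1  45. ]
 [523.  273.5  45. ]
 [507.4 282.9  45. ]
 [517.5 298.1  45. ]] [520.22015121 285.89745291  45.        ]
9:        W=np.linalg.inv(T@c["hand_eye"]);c["R"]=W[:3,:3];c["t"]=W[:3,3]
w3 [689.31126836   8.36686746  60.        ]
w7 [689.50426238   8.57275155  60.        ]
w2 [689.75096348   7.94669773  60.        ]
```

The stand corners at crop (325,122), (520,230), (418,427) and (225,325) put the well at (520.4, 286.2) mm with yaw 57°. The pen top at crop (357,289) is directly over it, so the pen stands upright.

Emit:
move_arm:
  delta_pos:
    - [23,-4,0]
    - [47,-8,0]
    - [71,-12,0]
    - [71,-12,30]
    - [71,-12,60]
  delta_rot:
    - [0,0,0]
    - [0,0,0]
    - [0,0,0]
    - [0,0,0]
    - [0,0,0]
  fingers: [0.6,0.6,0.6,0.6,0.6]

```text
time_s: 33.95
position: [0.5244, 0.2833, 0.2394]
tool_rot: [0.999, -0.05, 0.001, -0.0]
wrist_force: [0.4, 0.9, -0.3]
finger_gap: 0.0563
grip_force: 0.0
```

Emit:
move_arm:
  delta_pos:
    - [0,0,0]
    - [0,0,0]
    - [0,0,0]
    - [0,0,0]
    - [0,0,0]
  delta_rot:
    - [0,0,-0.12]
    - [0,0,-0.24]
    - [0,0,-0.36]
    - [0,0,-0.48]
    - [0,0,-0.6]
  fingers: [0.6,0.6,0.6,0.6,0.6]

```text
time_s: 34.37
position: [0.5227, 0.2838, 0.2396]
tool_rot: [0.968, 0.251, 0.0, -0.0]
wrist_force: [0.6, -0.0, -0.1]
finger_gap: 0.0564
grip_force: 0.0
```

Emit:
move_arm:
  delta_pos:
    - [0,0,0]
    - [0,0,0]
    - [0,0,0]
    - [0,0,0]
    - [0,0,0]
  delta_rot:
    - [0,0,-0.12]
    - [0,0,-0.24]
    - [0,0,-0.36]
    - [0,0,-0.487]
    - [0,0,-0.487]
  fingers: [0.6,0.6,0.6,0.6,0.6]

```text
time_s: 34.78
position: [0.5227, 0.2838, 0.2398]
tool_rot: [0.879, 0.477, 0.0, -0.0]
wrist_force: [-0.1, 0.1, 0.3]
finger_gap: 0.0565
grip_force: 0.0
```

```bash
python3 - <<'E'
from h import *
s,R=st(); c=cam("wrist")
go(521,287,91,57)
p=proj(c,[[.521,.287,.110]])[0];print(p)
print(proj(c,[[.521,.287,.132],[.521,.287,.088]]))
u,v=[int(np.clip(a,100,b)) for a,b in zip(p,(540,380))]
print(u,v);cv2.imwrite("pics/w9.png",cv2.resize(c["pixels"][v-75:v+75,u-100:u+100],(800,600),interpolation=cv2.INTER_CUBIC))
E
```

```text
t 34.8 pos [522.7 283.8 239.8] yaw 57.0 tilt 0.04 F [-0.1  0.1  0.3] gap 56.5 grip 0 q [-1.14  0.44  0.78  1.7  -0.34  1.14 -0.83]
-> [521, 287, 91, 57] dpos [  1.5  -3.  148.7] rot [-0.    -0.001 -0.007] rows 3.6
[311.46492435 233.61689872]
[[311.10312976 242.06381799]
 [311.7789367  226.28556481]]
311 233
```

View pics/w9.png

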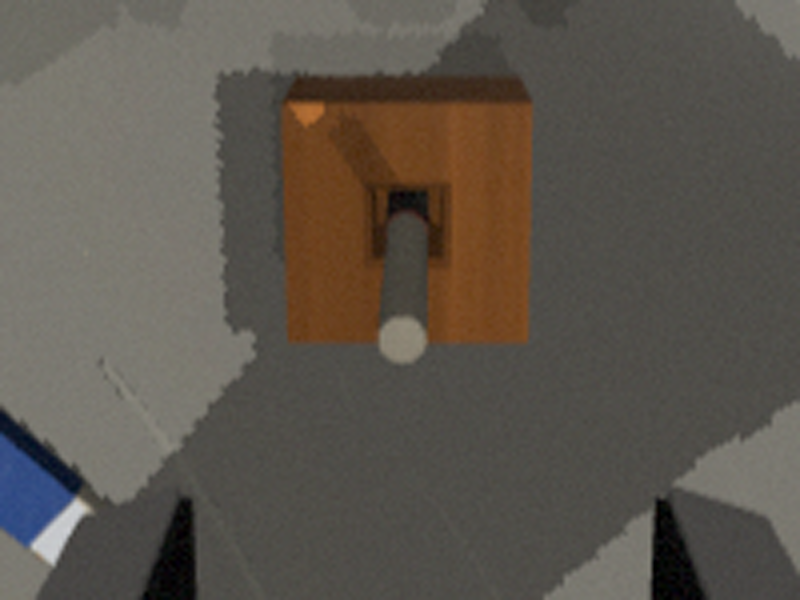

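The pen stands straight in its well, with the cap at crop (402,340) as predicted, and the stand's sides are square to the fingers. I grip it now.

Emit:
move_arm:
  delta_pos:
    - [1.5,-3,0]
    - [1.5,-3,35]
    - [1.5,-3,75]
    - [1.5,-3,115]
    - [1.5,-3,149]
  delta_rot:
    - [0,0,0]
    - [0,0,0]
    - [0,0,0]
    - [0,0,0]
    - [0,0,0]
  fingers: [0.6,0.6,0.6,0.5,0.4]

```text
time_s: 35.25
position: [0.5199, 0.2877, 0.088]
tool_rot: [0.881, 0.473, -0.0, 0.0]
wrist_force: [0.3, 0.7, -0.4]
finger_gap: 0.0461
grip_force: 0.0
```

Emit:
move_arm:
  delta_pos:
    - [0,0,0]
    - [0,0,0]
    - [0,0,0]
    - [0,0,0]
    - [0,0,0]
  delta_rot:
    - [0,0,0]
    - [0,0,0]
    - [0,0,0]
    - [0,0,0]
    - [0,0,0]
  fingers: [0,0,0,0,0]

```text
time_s: 35.67
position: [0.5213, 0.2886, 0.0923]
tool_rot: [0.88, 0.475, 0.001, -0.0]
wrist_force: [-0.3, -0.8, -0.4]
finger_gap: 0.0133
grip_force: 0.0
```

Emit:
move_arm:
  delta_pos:
    - [0,0,0]
    - [0,0,0]
    - [0,0,0]
    - [0,0,0]
    - [0,0,0]
  delta_rot:
    - [0,0,0]
    - [0,0,0]
    - [0,0,0]
    - [0,0,0]
    - [0,0,0]
  fingers: [0,0,0,0,0]

```text
time_s: 36.08
position: [0.5212, 0.2886, 0.0918]
tool_rot: [0.88, 0.475, 0.001, -0.0]
wrist_force: [-2.6, -0.0, 11.1]
finger_gap: 0.0088
grip_force: 30.0
```

```bash
python3 - <<'E'
from h import *
s,R=st(); print(s["ft_torque"])
E
```

```text
t 36.1 pos [521.2 288.6  91.8] yaw 56.8 tilt 0.13 F [-2.6 -0.  11.1] gap 8.8 grip 30 q [-1.06  0.62  0.67  1.82 -0.49  0.88 -0.73]
[-0.00101673  0.66034524  0.02034034]
```

Emit:
move_arm:
  delta_pos:
    - [0,0,-5]
    - [0,0,-15]
    - [0,0,-30]
    - [0,0,-60]
    - [0,0,-90]
  delta_rot:
    - [0,0,0]
    - [0,0,0]
    - [0,0,0]
    - [0,0,0]
    - [0,0,0]
  fingers: [0,0,0,0,0]

```text
time_s: 36.5
position: [0.5202, 0.2876, 0.1818]
tool_rot: [0.88, 0.475, -0.0, 0.0]
wrist_force: [0.1, 0.2, 0.8]
finger_gap: 0.0085
grip_force: 30.0
```

```bash
python3 - <<'E'
from h import *
s,R=st(); print(s["ft_torque"])
c=cam("wrist");p=s["position"]
print("tool pts tip/top",np.round(proj(c,[p+[0,0,-.083],p+[0,0,.041]]),1))
c2=cam("scene");q=np.array([p+[0,0,-.083],p+[0,0,.041]]);pr=proj(c2,q);print(pr)
for k,cc in(("w",c),("s",c2)):
    for d in bot.trace(cc,"fineliner"): print(k,d["p"],np.round(d["rect"],1))
u,v=pr.mean(0).astype(int)
a=cv2.resize(c["pixels"][130:430,200:440],(480,600),interpolation=cv2.INTER_CUBIC)
g=c2["pixels"][v-40:v+40,u-20:u+20];b=cv2.resize(g,(300,600),interpolation=cv2.INTER_CUBIC)
cv2.imwrite("pics/w10.png",np.hstack([a,b]));print(u,v)
E
```

```text
t 36.5 pos [520.2 287.6 181.8] yaw 56.7 tilt 0.06 F [0.1 0.2 0.8] gap 8.5 grip 30 q [-1.12  0.51  0.75  1.76 -0.39  1.04 -0.8 ]
[-0.057909    0.09257198  0.02805742]
tool pts tip/top [[315.6 255.7]
 [315.  373.4]]
[[210.25350576 185.6967571 ]
 [205.09851459 140.51378963]]
w 0.81 [316.1 320.1  20.4 136. ]
s 0.69 [210.9 162.2  14.2  49.4]
s 0.44 [178.9 241.3  20.7  11. ]
207 163
```

View pics/w10.png

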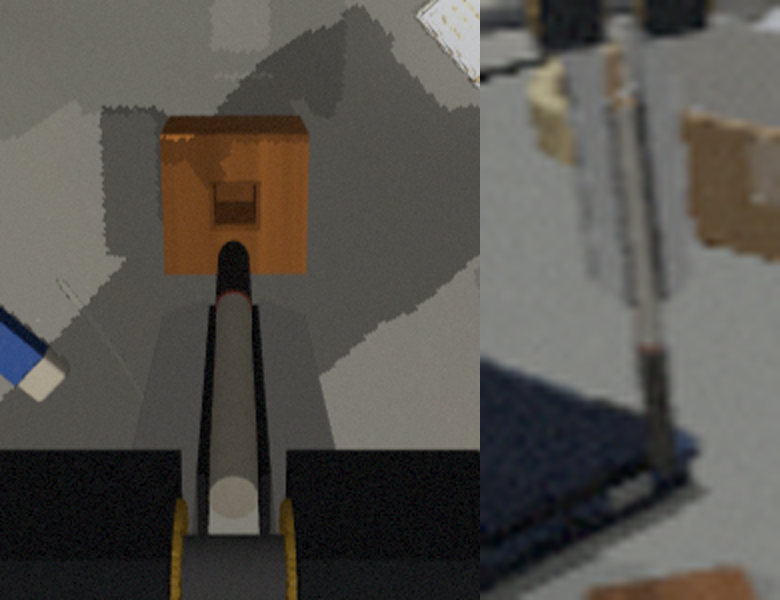

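The pen is held upright with its tip at about (316,252), some 2 mm towards tool −x as allowed for. I carry it to the button.

Emit:
move_arm:
  delta_pos:
    - [-14,30,0]
    - [-29,60,0]
    - [-43,90,0]
    - [-57,120,0]
    - [-71,150,0]
  delta_rot:
    - [0,0,0]
    - [0,0,0]
    - [0,0,0]
    - [0,0,0]
    - [0,0,0]
  fingers: [0,0,0,0,0]

```text
time_s: 37.12
position: [0.6071, 0.145, 0.1796]
tool_rot: [0.88, 0.475, -0.001, -0.0]
wrist_force: [-0.8, 1.2, -0.0]
finger_gap: 0.0091
grip_force: 30.0
```

Emit:
move_arm:
  delta_pos:
    - [-14,30,0]
    - [-28,60,0]
    - [-42,90,0]
    - [-55,118,0]
    - [-68,145,0]
  delta_rot:
    - [0,0,0]
    - [0,0,0]
    - [0,0,0]
    - [0,0,0]
    - [0,0,0]
  fingers: [0,0,0,0,0]

```text
time_s: 37.53
position: [0.6912, 0.0085, 0.1793]
tool_rot: [0.88, 0.475, -0.001, -0.0]
wrist_force: [-0.1, 0.3, -0.3]
finger_gap: 0.0088
grip_force: 30.0
```

Emit:
move_arm:
  delta_pos:
    - [0,0,0]
    - [0,0,0]
    - [0,0,0]
    - [0,0,0]
    - [0,0,0]
  delta_rot:
    - [0,0,0]
    - [0,0,0]
    - [0,0,0]
    - [0,0,0]
    - [0,0,0]
  fingers: [0,0,0,0,0]

```text
time_s: 37.95
position: [0.6907, 0.0115, 0.1801]
tool_rot: [0.879, 0.476, -0.0, -0.0]
wrist_force: [0.7, -0.4, -0.1]
finger_gap: 0.0089
grip_force: 30.0
```

```bash
python3 - <<'E'
from h import *
s,R=st(); go(690.5,9.9,160,56.7)
c=cam("wrist");print("button px",proj(c,[[.6895,.0084,.060]]))
cv2.imwrite("pics/w11.png",c["pixels"])
g=cv2.cvtColor(c["pixels"],cv2.COLOR_BGR2GRAY)
u,v=proj(c,[[.6895,.0084,.060]])[0].astype(int)
m=(g[v-22:v+22,u-22:u+22]<60).astype(np.uint8);n,l,stt,ce=cv2.connectedComponentsWithStats(m)
for i in range(1,n):
    if stt[i,4]>30: print("dark blob",stt[i],ce[i]+[u-22,v-22])
E
```

```text
t 38.0 pos [690.7  11.5 180.1] yaw 56.9 tilt 0.03 F [ 0.7 -0.4 -0.1] gap 8.9 grip 30 q [-0.52  0.68  0.72  1.49 -0.48  1.15 -0.29]
-> [690.5, 9.9, 160, 56.7] dpos [-1.5  0.7 20.1] rot [-0.001 -0.     0.003] rows 0.5
button px [[316.68231305 243.65940211]]
dark blob [ 14  13  22  31 506] [317.62450593 249.18577075]
```

Emit:
move_arm:
  delta_pos:
    - [-1.5,0.7,8]
    - [-1.5,0.7,16]
    - [-1.5,0.7,24]
    - [-1.5,0.7,32]
    - [-1.5,0.7,38]
  delta_rot:
    - [0,0,0]
    - [0,0,0]
    - [0,0,0]
    - [0,0,0]
    - [0,0,0]
  fingers: [0,0,0,0,0]

```text
time_s: 38.42
position: [0.6904, 0.0086, 0.1408]
tool_rot: [0.88, 0.475, -0.001, -0.0]
wrist_force: [0.5, -0.5, -0.6]
finger_gap: 0.0088
grip_force: 30.0
```

Emit:
move_arm:
  delta_pos:
    - [0,0,1]
    - [0,0,2]
    - [0,0,3]
    - [0,0,4]
    - [0,0,5]
  delta_rot:
    - [0,0,0]
    - [0,0,0]
    - [0,0,0]
    - [0,0,0]
    - [0,0,0]
  fingers: [0,0,0,0,0]

```text
time_s: 38.83
position: [0.691, 0.0085, 0.1376]
tool_rot: [0.88, 0.475, 0.0, 0.0]
wrist_force: [0.1, 0.0, 1.0]
finger_gap: 0.009
grip_force: 30.0
```

```bash
python3 - <<'E'
from h import *
s,R=st(); go(690.5,9.9,131.5,56.7)
E
```

```text
t 38.8 pos [691.    8.5 137.6] yaw 56.8 tilt 0.03 F [0.1 0.  1. ] gap 9.0 grip 30 q [-0.51  0.72  0.7   1.53 -0.5   1.08 -0.27]
-> [690.5, 9.9, 131.5, 56.7] dpos [ 0.9 -1.2  6.1] rot [ 0.    -0.     0.001] rows 0.1
```

Emit:
move_arm:
  delta_pos:
    - [0,0,1]
    - [0,0,2]
    - [0,0,3]
    - [0,0,4]
    - [0,0,4.5]
  delta_rot:
    - [0,0,0]
    - [0,0,0]
    - [0,0,0]
    - [0,0,0]
    - [0,0,0]
  fingers: [0,0,0,0,0]

```text
time_s: 39.25
position: [0.691, 0.0085, 0.1329]
tool_rot: [0.88, 0.475, 0.0, 0.0]
wrist_force: [0.3, 0.3, 2.2]
finger_gap: 0.0084
grip_force: 30.0
```

Emit:
move_arm:
  delta_pos:
    - [0,0,0.3]
    - [0,0,0.5]
    - [0,0,0.8]
    - [0,0,1]
    - [0,0,1]
  delta_rot:
    - [0,0,0]
    - [0,0,0]
    - [0,0,0]
    - [0,0,0]
    - [0,0,0]
  fingers: [0,0,0,0,0]

```text
time_s: 39.67
position: [0.691, 0.0085, 0.132]
tool_rot: [0.88, 0.475, 0.0, 0.0]
wrist_force: [0.5, -0.4, 3.7]
finger_gap: 0.009
grip_force: 30.0
```

Emit:
move_arm:
  delta_pos:
    - [0,0,0.3]
    - [0,0,0.5]
    - [0,0,0.7]
    - [0,0,0.7]
    - [0,0,0.7]
  delta_rot:
    - [0,0,0]
    - [0,0,0]
    - [0,0,0]
    - [0,0,0]
    - [0,0,0]
  fingers: [0,0,0,0,0]

```text
time_s: 40.08
position: [0.691, 0.0084, 0.1317]
tool_rot: [0.88, 0.475, 0.0, 0.0]
wrist_force: [-1.9, 0.3, 10.9]
finger_gap: 0.0087
grip_force: 30.0
```

Emit:
move_arm:
  delta_pos:
    - [0,0,0]
    - [0,0,0]
    - [0,0,0]
    - [0,0,0]
    - [0,0,0]
  delta_rot:
    - [0,0,0]
    - [0,0,0]
    - [0,0,0]
    - [0,0,0]
    - [0,0,0]
  fingers: [0,0,0,0,0]

```text
time_s: 40.5
position: [0.691, 0.0085, 0.1317]
tool_rot: [0.88, 0.475, 0.0, 0.0]
wrist_force: [-2.6, 0.7, 10.0]
finger_gap: 0.0092
grip_force: 30.0
```

Emit:
move_arm:
  delta_pos:
    - [0,0,0]
    - [0,0,0]
    - [0,0,0]
    - [0,0,0]
    - [0,0,0]
  delta_rot:
    - [0,0,0]
    - [0,0,0]
    - [0,0,0]
    - [0,0,0]
    - [0,0,0]
  fingers: [0,0,0,0,0]

```text
time_s: 40.92
position: [0.691, 0.0084, 0.1318]
tool_rot: [0.88, 0.475, 0.0, 0.0]
wrist_force: [-0.9, 0.5, 11.0]
finger_gap: 0.0089
grip_force: 30.0
```

Emit:
move_arm:
  delta_pos:
    - [0,0,0]
    - [0,0,0]
    - [0,0,0]
    - [0,0,0]
    - [0,0,0]
  delta_rot:
    - [0,0,0]
    - [0,0,0]
    - [0,0,0]
    - [0,0,0]
    - [0,0,0]
  fingers: [0,0,0,0,0]

```text
time_s: 41.33
position: [0.691, 0.0085, 0.1318]
tool_rot: [0.88, 0.475, 0.0, 0.0]
wrist_force: [-1.3, 0.5, 9.2]
finger_gap: 0.0089
grip_force: 30.0
```

Emit:
move_arm:
  delta_pos:
    - [0,0,0]
    - [0,0,0]
    - [0,0,0]
    - [0,0,0]
    - [0,0,0]
  delta_rot:
    - [0,0,0]
    - [0,0,0]
    - [0,0,0]
    - [0,0,0]
    - [0,0,0]
  fingers: [0,0,0,0,0]

```text
time_s: 41.75
position: [0.691, 0.0084, 0.1317]
tool_rot: [0.88, 0.475, 0.0, 0.0]
wrist_force: [-1.9, -0.0, 9.7]
finger_gap: 0.0093
grip_force: 30.0
```

Emit:
move_arm:
  delta_pos:
    - [0,0,0]
    - [0,0,0]
    - [0,0,0]
    - [0,0,0]
    - [0,0,0]
  delta_rot:
    - [0,0,0]
    - [0,0,0]
    - [0,0,0]
    - [0,0,0]
    - [0,0,0]
  fingers: [0,0,0,0,0]

```text
time_s: 42.17
position: [0.691, 0.0085, 0.1317]
tool_rot: [0.88, 0.475, 0.0, 0.0]
wrist_force: [-0.7, 0.4, 10.8]
finger_gap: 0.009
grip_force: 30.0
```

```bash
python3 - <<'E'
from h import *
c=cam("top")
e=place(np.array([[-.056,y/1000,.025] for y in(132,44,-44,-132)]),[.689,.008,-.093])
for d in bot.trace(c,"logger1"):
    m=np.array(d["pixels"]);sat=np.median(cv2.cvtColor(c["pixels"],cv2.COLOR_BGR2HSV)[m][:,1]);v,u=np.nonzero(m);q=unproj(c,u.mean(),v.mean(),.014)
    if sat>90: print("decoy",q[:2]);continue
    p,i=fit(c,LOG,m,[q[0]-.02,q[1],-.09])
    a=p[2];D=(e[:,:2]-p[:2])@np.array([[np.cos(a),-np.sin(a)],[np.sin(a),np.cos(a)]]);k=np.argmin(np.linalg.norm(D-[.048,0],axis=1))
    print(round(d["p"],2),np.round(p,3),round(i,2),"eye",k+1,np.round(D[k]*1000,1))
E
```

```text
0.86 [ 0.581 -0.023 -0.107] 0.74 eye 3 [48.7 -2.6]
decoy [ 0.49032076 -0.25025297]
decoy [ 0.38611559 -0.32727266]
0.57 [ 0.588  0.065 -0.107] 0.7 eye 2 [49.8 -2.4]
```

Emit:
move_arm:
  delta_pos:
    - [0,0,0]
    - [0,0,-8]
    - [0,0,-20]
    - [0,0,-34]
    - [0,0,-48]
  delta_rot:
    - [0,0,0]
    - [0,0,0]
    - [0,0,0]
    - [0,0,0]
    - [0,0,0]
  fingers: [0,0,0,0,0]

```text
time_s: 42.68
position: [0.6908, 0.0084, 0.1807]
tool_rot: [0.88, 0.475, -0.0, 0.0]
wrist_force: [-0.0, 0.0, 0.9]
finger_gap: 0.009
grip_force: 30.0
```

Emit:
move_arm:
  delta_pos:
    - [14,-30,0]
    - [28,-60,0]
    - [43,-90,0]
    - [57,-120,0]
    - [71,-150,0]
  delta_rot:
    - [0,0,0]
    - [0,0,0]
    - [0,0,0]
    - [0,0,0]
    - [0,0,0]
  fingers: [0,0,0,0,0]

```text
time_s: 43.1
position: [0.6035, 0.1513, 0.1804]
tool_rot: [0.88, 0.475, 0.0, -0.0]
wrist_force: [1.3, -0.5, -1.2]
finger_gap: 0.0088
grip_force: 30.0
```

Emit:
move_arm:
  delta_pos:
    - [14,-30,0]
    - [28,-60,0]
    - [42,-90,0]
    - [56,-118,0]
    - [69.5,-145,0]
  delta_rot:
    - [0,0,0]
    - [0,0,0]
    - [0,0,0]
    - [0,0,0]
    - [0,0,0]
  fingers: [0,0,0,0,0]

```text
time_s: 43.52
position: [0.5201, 0.2893, 0.1804]
tool_rot: [0.88, 0.476, 0.0, -0.0]
wrist_force: [0.8, 0.2, -0.6]
finger_gap: 0.0089
grip_force: 30.0
```

Emit:
move_arm:
  delta_pos:
    - [0,0,0]
    - [0,0,0]
    - [0,0,0]
    - [0,0,0]
    - [0,0,0]
  delta_rot:
    - [0,0,0]
    - [0,0,0]
    - [0,0,0]
    - [0,0,0]
    - [0,0,0]
  fingers: [0,0,0,0,0]

```text
time_s: 43.93
position: [0.5218, 0.2865, 0.1795]
tool_rot: [0.88, 0.475, 0.0, 0.0]
wrist_force: [-0.5, 0.3, -0.2]
finger_gap: 0.0088
grip_force: 30.0
```

```bash
python3 - <<'E'
from h import *
s,R=st(); go(521,288.2,92,56.8)
c=cam("wrist");p=s["position"]
for d in bot.trace(c,"fineliner"): print(d["p"],np.round(d["rect"],1), "pred",proj(c,[p+[0,0,-.083],p+[0,0,.041]]))
print("well px",proj(c,[[.5204,.2862,.045]]))
for d in bot.trace(c,"stand_well"): print(d["p"],np.round(d["rect"],1))
E
```

```text
t 43.9 pos [521.8 286.5 179.5] yaw 56.7 tilt 0.02 F [-0.5  0.3 -0.2] gap 8.8 grip 30 q [-1.11  0.51  0.75  1.76 -0.4   1.03 -0.8 ]
-> [521, 288.2, 92, 56.8] dpos [ 1.  -1.6 87.5] rot [ 0.    -0.    -0.002] rows 2.1
0.64 [316.4 321.9  23.6 140. ] pred [[315.53536802 255.82728037]
 [315.07766819 373.29166266]]
well px [[314.35073822 235.36163874]]
0.82 [315.1 228.4  71.3  82.8]
```

Emit:
move_arm:
  delta_pos:
    - [1,-1.6,10]
    - [1,-1.6,20]
    - [1,-1.6,30]
    - [1,-1.6,40]
    - [1,-1.6,50]
  delta_rot:
    - [0,0,0]
    - [0,0,0]
    - [0,0,0]
    - [0,0,0]
    - [0,0,0]
  fingers: [0,0,0,0,0]

```text
time_s: 44.5
position: [0.52, 0.2892, 0.1276]
tool_rot: [0.88, 0.475, -0.0, 0.0]
wrist_force: [0.3, 0.6, 0.0]
finger_gap: 0.0086
grip_force: 30.0
```

Emit:
move_arm:
  delta_pos:
    - [0,0,8]
    - [0,0,16]
    - [0,0,24]
    - [0,0,31]
    - [0,0,36]
  delta_rot:
    - [0,0,0]
    - [0,0,0]
    - [0,0,0]
    - [0,0,0]
    - [0,0,0]
  fingers: [0,0,0,0,0]

```text
time_s: 44.92
position: [0.5202, 0.2893, 0.0922]
tool_rot: [0.88, 0.475, -0.0, 0.0]
wrist_force: [-0.3, -0.6, -0.5]
finger_gap: 0.0086
grip_force: 30.0
```

```bash
python3 - <<'E'
from h import *
st()
E
```

```text
t 44.9 pos [520.2 289.3  92.2] yaw 56.8 tilt 0.03 F [-0.3 -0.6 -0.5] gap 8.6 grip 30 q [-1.06  0.62  0.68  1.81 -0.49  0.88 -0.73]
```

Emit:
move_arm:
  delta_pos:
    - [0,0,0]
    - [0,0,0]
    - [0,0,0]
    - [0,0,0]
    - [0,0,0]
  delta_rot:
    - [0,0,0]
    - [0,0,0]
    - [0,0,0]
    - [0,0,0]
    - [0,0,0]
  fingers: [0.3,0.5,0.5,0.5,0.5]

```text
time_s: 45.33
position: [0.5204, 0.2895, 0.0935]
tool_rot: [0.88, 0.475, 0.0, -0.0]
wrist_force: [0.0, 0.5, 0.9]
finger_gap: 0.0384
grip_force: 0.0
```

Emit:
move_arm:
  delta_pos:
    - [0,0,0]
    - [0,0,-10]
    - [0,0,-40]
    - [0,0,-80]
    - [0,0,-115]
  delta_rot:
    - [0,0,0]
    - [0,0,0]
    - [0,0,0]
    - [0,0,0]
    - [0,0,0]
  fingers: [0.5,0.5,0.5,0.5,0.5]

```text
time_s: 45.75
position: [0.5203, 0.2888, 0.2105]
tool_rot: [0.88, 0.475, -0.0, 0.0]
wrist_force: [-0.3, 1.2, 1.2]
finger_gap: 0.0471
grip_force: 0.0
```

Emit:
move_arm:
  delta_pos:
    - [0,0,-20]
    - [0,0,-40]
    - [0,0,-60]
    - [0,0,-80]
    - [0,0,-80]
  delta_rot:
    - [0,0,0]
    - [0,0,0]
    - [0,0,0]
    - [0,0,0]
    - [0,0,0]
  fingers: [0.5,0.5,0.5,0.5,0.5]

```text
time_s: 46.17
position: [0.5215, 0.2895, 0.2925]
tool_rot: [0.88, 0.475, 0.002, -0.0]
wrist_force: [0.5, -0.1, 0.0]
finger_gap: 0.0469
grip_force: 0.0
```

```bash
python3 - <<'E'
from h import *
s,R=st()
c=cam("wrist")
print("pred pen tip/top px",np.round(proj(c,[[.521,.287,.008],[.521,.287,.132]]),1))
for d in bot.trace(c,"fineliner"): print(d["p"],np.round(d["rect"],1))
c=cam("top")
e=place(np.array([[-.056,y/1000,.025] for y in(132,44,-44,-132)]),[.689,.008,-.093])
for d in bot.trace(c,"logger1")+bot.trace(c,"logger2"):
    m=np.array(d["pixels"]);sat=np.median(cv2.cvtColor(c["pixels"],cv2.COLOR_BGR2HSV)[m][:,1]);v,u=np.nonzero(m);q=unproj(c,u.mean(),v.mean(),.014)
    if sat>90: continue
    p,i=fit(c,LOG,m,[q[0]-.02,q[1],-.09])
    a=p[2];D=(e[:,:2]-p[:2])@np.array([[np.cos(a),-np.sin(a)],[np.sin(a),np.cos(a)]]);k=np.argmin(np.linalg.norm(D-[.048,0],axis=1))
    print(round(d["p"],2),np.round(d["rect"]),np.round(p,3),round(i,2),"eye",k+1,np.round(D[k]*1000,1))
# where logger 1 should be, seen by scene camera
c=cam("scene")
for d in bot.trace(c,"logger1"): print("scene",round(d["p"],2),np.round(d["rect"]))
print("pred logger1",proj(c,place(np.array([[.02,0,.014]]),[e[0,0]-.05,e[0,1]+.006,-.093])))
E
```

```text
t 46.2 pos [521.5 289.5 292.5] yaw 56.7 tilt 0.28 F [ 0.5 -0.1  0. ] gap 46.9 grip 0 q [-1.17  0.4   0.82  1.63 -0.31  1.24 -0.87]
pred pen tip/top px [[316.3 201.3]
 [316.5 229.2]]
0.57 [316.9 217.7   8.   31.4]
0.97 [229. 217.  25.  36.] [ 0.607  0.168 -0.237] 0.69 eye 1 [ 43.3 -14. ]
0.81 [306. 226.  22.  37.] [ 0.58  -0.023 -0.102] 0.83 eye 3 [49.4 -2.5]
0.63 [270. 226.  19.  33.] [ 0.588  0.064 -0.08 ] 0.65 eye 2 [49.9 -3.3]
0.97 [229. 217.  25.  36.] [ 0.607  0.168 -0.237] 0.69 eye 1 [ 43.3 -14. ]
0.81 [306. 226.  22.  37.] [ 0.58  -0.023 -0.102] 0.83 eye 3 [49.4 -2.5]
0.63 [270. 226.  19.  33.] [ 0.588  0.064 -0.08 ] 0.65 eye 2 [49.9 -3.3]
scene 0.94 [379. 297.  48.  18.]
scene 0.83 [280. 216.  35.  22.]
scene 0.66 [379. 340.  20.  36.]
scene 0.57 [329. 244.  33.  20.]
scene 0.53 [305. 229.  34.  20.]
pred logger1 [[276.89113217 216.45135517]]
```

Emit:
move_arm:
  delta_pos:
    - [-26,26,0]
    - [-52,52,0]
    - [-78,78,0]
    - [-104,104,0]
    - [-129,130,0]
  delta_rot:
    - [0,0,0]
    - [0,0,0]
    - [0,0,0]
    - [0,0,0]
    - [0,0,0]
  fingers: [0.5,0.5,0.5,0.5,0.5]

```text
time_s: 46.93
position: [0.5581, 0.1084, 0.2878]
tool_rot: [0.88, 0.475, -0.0, -0.0]
wrist_force: [0.5, 0.2, 0.2]
finger_gap: 0.0469
grip_force: 0.0
```

Emit:
move_arm:
  delta_pos:
    - [0,0,0]
    - [0,0,0]
    - [0,0,0]
    - [0,0,0]
    - [0,0,0]
  delta_rot:
    - [0,0,0]
    - [0,0,0]
    - [0,0,0]
    - [0,0,0]
    - [0,0,0]
  fingers: [0.5,0.5,0.5,0.5,0.5]

```text
time_s: 47.35
position: [0.5581, 0.1115, 0.2878]
tool_rot: [0.879, 0.476, -0.0, -0.0]
wrist_force: [-0.5, 0.2, -0.5]
finger_gap: 0.0471
grip_force: 0.0
```

```bash
python3 - <<'E'
from h import *
s,R=st();c=cam("wrist");np.save("fin.npy",c["pixels"])
e=place(np.array([[-.056,y/1000,.025] for y in(132,44,-44,-132)]),[.689,.008,-.093])
for d in bot.trace(c,"logger1"):
    m=np.array(d["pixels"]);v,u=np.nonzero(m);q=unproj(c,u.mean(),v.mean(),.014)
    p,i=fit(c,LOG,m,[q[0]-.02,q[1],-.15])
    a=p[2];D=(e[:,:2]-p[:2])@np.array([[np.cos(a),-np.sin(a)],[np.sin(a),np.cos(a)]]);k=np.argmin(np.linalg.norm(D-[.048,0],axis=1))
    print(round(d["p"],2),np.round(d["rect"]),np.round(p,3),round(i,2),"eye",k+1,np.round(D[k]*1000,1))
    # gate darkness: sample along shut-gate line in image
    g=cv2.cvtColor(c["pixels"],cv2.COLOR_BGR2GRAY)
    for nm,y in(("gate",.016),("spine",-.020)):
        pts=proj(c,place(np.array([[x,y,.015] for x in(.038,.043,.048,.053)]),p));print(nm,[int(g[int(round(b)),int(round(a))]) if 0<=b<479 and 0<=a<639 else None for a,b in pts])
E
```

```text
t 47.4 pos [558.1 111.5 287.8] yaw 56.9 tilt 0.03 F [-0.5  0.2 -0.5] gap 47.1 grip 0 q [-0.93  0.36  0.87  1.71 -0.29  1.21 -0.57]
0.97 [415. 272.  80.  52.] [ 0.58  -0.024 -0.105] 0.59 eye 3 [49.5 -1.4]
gate [77, 71, 74, 69]
spine [169, 170, 166, 132]
0.81 [349. 124.  86.  58.] [ 0.606  0.167 -0.277] 0.84 eye 1 [ 43.8 -11.1]
gate [83, 88, 81, 85]
spine [176, 181, 175, 172]
0.79 [396. 453.  19.  21.] [ 0.448 -0.236 -0.296] 0.12 eye 4 [131.2 163. ]
gate [51, 45, 35, 37]
spine [8, 0, 11, 9]
0.67 [385. 211.  80.  58.] [ 0.588  0.064 -0.1  ] 0.8 eye 2 [49.3 -1.7]
gate [54, 56, 53, 56]
spine [116, 116, 118, 118]
```

```bash
python3 - <<'E'
from h import *
s,R=st();c=cam("wrist");g=cv2.cvtColor(c["pixels"],cv2.COLOR_BGR2GRAY)
for p in([.606,.167,-.277],[.588,.064,-.1],[.58,-.024,-.105]):
    for x in(.040,.046,.052):
        pts=proj(c,place(np.array([[x,y/1000,.015] for y in range(26,-14,-2)]),p));print(x,[int(g[int(round(b)),int(round(a))]) for a,b in pts])
E
```

```text
t 47.5 pos [558.2 111.1 288. ] yaw 56.8 tilt 0.01 F [-0.2  0.1 -0.2] gap 47.3 grip 0 q [-0.93  0.36  0.87  1.7  -0.29  1.21 -0.57]
0.04 [112, 106, 102, 93, 85, 90, 69, 111, 108, 112, 112, 99, 102, 102, 101, 101, 96, 97, 102, 79]
0.046 [111, 105, 107, 92, 84, 86, 78, 108, 111, 108, 108, 99, 100, 105, 111, 111, 106, 83, 91, 79]
0.052 [113, 99, 101, 80, 86, 79, 92, 112, 115, 112, 111, 101, 102, 105, 109, 111, 106, 152, 128, 173]
0.04 [71, 62, 64, 57, 40, 53, 53, 61, 71, 70, 72, 74, 72, 71, 69, 73, 71, 63, 59, 58]
0.046 [67, 62, 64, 66, 46, 53, 52, 57, 63, 63, 59, 63, 69, 72, 65, 75, 71, 61, 60, 60]
0.052 [67, 62, 67, 74, 43, 54, 49, 58, 77, 77, 66, 61, 66, 74, 57, 58, 54, 54, 55, 75]
0.04 [100, 88, 73, 71, 49, 75, 78, 94, 113, 111, 112, 110, 113, 112, 110, 104, 99, 105, 85, 68]
0.046 [100, 61, 66, 62, 41, 79, 79, 110, 106, 103, 99, 104, 112, 110, 113, 112, 97, 99, 82, 61]
0.052 [100, 99, 72, 58, 46, 68, 76, 89, 111, 98, 83, 77, 58, 62, 60, 60, 55, 60, 59, 50]
```

```bash
python3 -c "
from bench import bot
print(bot.close_job())"
```

```text
the job is handed in; nothing more can be done
None
```

I handed the job in at about 47.5 s of the 210 s limit, and the hand-in returned no verdict: the three loggers present are clipped to eyes 1–3 with gates shut (the eye 1 logger had shifted a little but was still clipped), the button was held fully down for over 2 s, and the pen is back upright in its stand.

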